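# Unlock the spring jaw of a tube clamp and hold it open at the gauge line

### The arm

A 6-joint arm with a two-finger parallel gripper is mounted at the origin on the work surface. World frame = base frame: x ahead of the robot, y to its left, z up, the work surface at z = 0. Lengths are in m, angles in degrees, forces in N, time in s.
With the tool pointing down it reaches from about 0.375 to 0.9 m from the base axis. Payload 3.1 kg.
Tool frame: the origin (TCP) lies on the centre line of the jaws, within the pads' length; the fingertips stand 17 mm ahead of it and the grasp point (between the pads) lies 2 mm behind it; y points along the fingers, x is the direction in which the jaws open and shut, and the axes are right-handed (so a half turn about y gives the same grasp; the last joint's range is limited). The gripper opens to 87 mm and grips with 3 to 60 N. Pads are 19 mm wide; open, the fingers measure 117 mm over their backs; the gripper's body (75 mm by 190 mm) begins 51 mm behind the grasp point.
Start: joints at [-80.644, 30.224, 82.088, -0, 67.689, -10.227], TCP at [0.21, -0.589, 0.217] pointing down, gripper open.
Joint ranges: [-176.69, 176.69], [-43.24, 126.21], [12.49, 139.97], [-82, 262], [0, 151.66], [-163.58, 163.58]. Speed limits (degrees/s): [159.86, 159.86, 180, 180, 180, 180].

### API

Orientations are given as a 3x3 rotation matrix whose columns are the frame's x, y, z axes.
In Python, from rig import read_state, capture, camera_info, hand_in, trace, tip_of gives the robot as it stands.
- The arm moves only by the tool jog_arm, never from a script. Its argument "steps" is a list of rows, each an object with "fingers": the opening in per cent of the stroke, from 0 (shut) to 100 (fully open); "delta_pos": the shift along the world's x, y, z in mm, a list of three; "turn": the turn about the world's z in degrees. A call has 1 to 20 rows; each row is the pose to reach, as a shift and turn from the pose commanded when the call began; what a row does not reach only later rows make up. A row lasts 1/12 s, in which the tool goes at most 41.7 mm and 7.16 degrees, less where a joint would pass 70% of its speed; a pose out of reach is approached as far as the arm can. A call with a gripper value outside its range is refused whole. The fingers move at their own pace and stop on an object; the grip force is fixed at half the most. Time passes only in rows, so rows that repeat a pose let the fingers close. It gives the time, the measured TCP pose, the force and the opening at its end, in the units of the state.
- read_state(): the state, without advancing time (a new reading comes with each control period).
- capture(name): name is "side" or "top"; returns the picture (420x560x3 uint8, red, green, blue); there is no depth.
- camera_info(name): a dict with "fov_y" (degrees; the focal length in pixels is half the picture's height over the tangent of half this angle, whatever the lens; pixels are square), "cx", "cy" (the principal point, pixels), "view" (4x4, takes a point from world to camera coordinates). Camera axes: x right, y down, z forward; pixel columns grow to the right and rows downward; lengths in m; the calibration is good to about 2 mm. A picture is of the moment at which its call begins. camera_info takes no time and is no camera call.
- hand_in(): hands the job in, once; it reports no verdict.
Trained networks look in the newest picture that a camera, given by its name, has taken for a name from the list of things; names that differ only in an ending like _2 or _b are one class to them, and where a whole thing is asked for, a point or a joint stands for the part that bears it (a point fixed in the world has none). Each returns a list of dicts, best first, with "confidence" (0 to 1); they miss things now and then, are a little off and sometimes report something else, mostly with a low value. They report only what shows in the picture. A call takes as long as a camera call. They do not tell look-alikes from the thing itself.
- trace(target, camera): "mask" (420x560 bool, what is visible of it).
- tip_of(target, camera): "position" ([x, y, z] in m, in world coordinates, good to about 4 mm: a listed point, or the origin of a listed thing).
The state is a dict: "time_s": time; "joint_positions": joint angles; "qvel": joint speeds; "tau": joint torques, N m; "position": TCP position; "tcp_rot": TCP orientation; "force": force on the tool from outside, world axes, zero at the start; "moment": the same for the moment, N m; "opening": opening from 0.0 (shut) to 1.0 (fully open).
Only numpy, scipy, OpenCV 4.12 (cv2) and the standard library are available. Lean on these libraries where they do the work, as an engineer would, in place of code of your own. Each camera call takes 0.05 s, during which the arm holds its last target.

### The job

Take the flat-bladed driver from its wooden holder and use it to turn the clamp's slotted lock screw anticlockwise to its stop, about a quarter turn, then put the driver back upright in its holder. Now take the upright handle of the spring-loaded jaw and pull the jaw back until its pointer lines up with the line on the gauge block, and finish while holding it there, without letting go. Leave the mug, the tube, the bearing cup and the loose wooden block where they are.

Things in the scene. Friction and masses are not known exactly. Their poses are not given: they have to be found in the camera images.
- clamp: Fixed tube clamp on a grey base plate 300 x 170 x 12 mm. Origin on the bench under the middle of the jaw's slideway; its x axis runs along the slideway towards the fixed jaw (away from the robot, give or take 0.3 rad of yaw), z up. The base spans 150 mm either way along x and from -80 to +90 mm along y. The jaws at its +x end stand 72 mm high.
- jaw (a joint): Sliding jaw, a steel bar 40 mm wide that carries the handle and the pointer: 0 = closed, grows in m as it is pulled along the clamp's -x, stop at 0.080. A spring always draws it shut: 3.6 N at 0, 120 N/m more, so about 10 N near the line. It cannot move more than a few mm until the lock screw is turned, because the screw's cam stands in front of a lug on the bar.
- handle_grip (a point): Centre of the black upright handle on the -x end of the sliding bar, 78 mm above the bench; axes as the clamp's. The handle is a flat block 16 mm (x) by 40 mm (y), from 52 to 102 mm above the bench, on a short round neck 16 mm across.
- pointer_tip (a point): Tip of the small steel pointer (4 mm wide) on the sliding bar's -y side, 30 mm above the bench; moves with the jaw. Only its place along the clamp's x matters.
- gauge_line (a point): End, nearest the slide, of the single dark line (3 mm wide, across the clamp) on top of the small aluminium gauge block (26 x 30 x 18 mm) fixed on the base plate at the clamp's -y edge; 30 mm above the bench. The pointer must be at the same place along the clamp's x; from the closed jaw that is a pull of 35 to 60 mm, different each time.
- lock_screw (a joint): Lock screw: upright hinge, 0 = locked, grows anticlockwise seen from above, stop at 1.57 rad = free. Starts between 0 and 0.2 and stays where it is left (friction 0.06 N m).
- screw_slot (a point): Centre of the top face of the lock screw's brass head, 50 mm above the bench, at x = 0, y = +55 mm of the clamp: a disc 34 mm across with a slot 8 mm wide and 8 mm deep right across it, open at both ends. Its x axis runs along the slot and turns with the screw; at 0 it is the clamp's x.
- holder: Fixed wooden block 70 x 70 x 50 mm with a 30 x 30 mm square hole 46 mm deep in the middle of its top, mouth bevelled 4 mm. Origin at bench height under its middle.
- holder_mouth (a point): Centre of the hole's mouth, 50 mm above the bench.
- driver_grip (a point): Centre of the driver's black handle, a flat block 40 mm (x) by 20 mm (y) by 65 mm high, 80 mm above the blade's tip; z up along the driver, x along the width of the blade. Driver 115 mm long in all, 0.10 to 0.21 kg. Below the handle a round collar 40 mm across, whose underside is 44 mm above the tip and rests on the holder's top, so that the tip then is 6 mm above the bench; then a 12 mm shank; the last 16 mm are a blade 24 mm wide (x) and 4 mm thick (y) with a rounded edge.
- driver_tip (a point): Middle of the edge of the driver's blade, on the driver's centre line.
- mug: Loose blue mug, 82 mm across, 95 mm high, to be left alone. Origin under its middle.
- tube: Loose steel tube offcut standing on end, 38 mm across, 75 mm high, to be left alone. Origin under its middle.
- bearing_cup: Loose steel ring 48 mm across, 16 mm high, to be left alone. Origin under its middle.
- tube_block: Loose wooden block 60 x 90 x 50 mm, to be left alone. Origin under its middle.
Not all that is in view belongs to the job. What is shaped like the part that bears driver_grip but blue is not meant. Leave any purple look-alike of the holder alone.

How it is judged (in metres and radians):
On the way, in this order (a step that is already met when the one before it is completed fails the run):
1. the driver's blade is in the slot of the lock screw, which is not yet undone (distance between driver_tip and screw_slot below 0.014 m and z of driver_tip in the frame of screw_slot below -0.003 m and value of joint lock_screw below 1 rad), for 0.1 s.
2. the lock screw is turned free with the driver (value of joint lock_screw above 1.2 rad and distance between driver_tip and screw_slot below 0.016 m), for 0.1 s.
3. the driver stands in its holder again (horizontal distance between driver_tip and holder_mouth below 0.016 m and z of driver_tip in the frame of holder_mouth below -0.038 m and angle between driver_grip's own z axis and vertical below 0.15 rad and contact force between the fingers and driver below 0.1 N), for 0.1 s.
4. the jaw is pulled to the gauge line and held (x of pointer_tip in the frame of gauge_line between -0.005 and 0.005 m and contact force between the fingers and jaw above 2 N), for 0.3 s.
At the end, for the whole second after the job is handed in: The pointer is within 5 mm of the gauge line along the slide and still, the fingers hold the handle (over 2 N), the lock screw is past 1.2 rad, and the driver stands upright in its holder (tip within 16 mm of the hole's centre and at least 38 mm deep, leaning under 0.15 rad) (all of step 4 and velocity of joint jaw between -0.01 and 0.01 m/s and value of joint lock_screw above 1.2 rad and horizontal distance between driver_tip and holder_mouth below 0.016 m and z of driver_tip in the frame of holder_mouth below -0.038 m and angle between driver_grip's own z axis and vertical below 0.15 rad); the arm keeps its last pose, push and grip.
It fails at once if a bystander (mug, tube, bearing cup, wooden block) is shifted by over 30 mm (distance of any of mug, tube, bearing_cup, tube_block from where it was at the start of the episode above 0.03 m).
It also fails if it takes over 59 s, if anything falls off the work surface, if the arm or the gripper's body presses on something with over 40 N, if the wrist force passes 120 N, or if a joint passes its speed limit or range.

## Working session

There is one attempt and no reset: what is moved stays moved. The work goes in short steps, Python scripts to look and compute and a tool call to move; the robot and the scene stay as the last step left them, time stands still between calls to the robot, and variables do not carry over. Pictures are saved under pics/ and viewed, and the job is handed in when it is done.

Besides the shell and the picture viewer there is one more tool, called in YAML: its name, and indented under it one key for each argument. jog_arm: Moves the arm, as the interface text tells. Its arguments: {"type":"object","properties":{"steps":{"type":"array","items":{"type":"object","properties":{"fingers":{"type":"number"},"delta_pos":{"type":"array","items":{"type":"number"}},"turn":{"type":"number"}}}}},"required":["steps"]}

```bash
mkdir -p pics; ls
python3 - <<'E'
from rig import *
import cv2,json
s=read_state();print(s)
for c in("side","top"):
    im=capture(c);cv2.imwrite(f"pics/{c}0.png",im[:,:,::-1]);print(camera_info(c))
E
```

```text
pics
{'time_s': 0.0, 'joint_positions': array([-8.06430958e+01,  3.02798219e+01,  8.21566808e+01,  7.83483061e-04,
        6.76891488e+01, -1.02286975e+01]), 'qvel': array([-0.00186743,  0.02162599, -0.04819601,  0.06857032,  0.02851488,
        0.02521135]), 'tau': array([ 6.37379944e-04, -4.40038669e+01, -1.76591563e+01,  6.33929973e-02,
        5.79287577e-02, -1.56319124e-04]), 'position': array([ 0.20940268, -0.58808166,  0.21556084]), 'tcp_rot': array([[ 3.35209548e-01, -3.44068808e-04,  9.42143535e-01],
       [-9.42141131e-01,  2.16590726e-03,  3.35209484e-01],
       [-2.15593065e-03, -9.99997595e-01,  4.01871417e-04]]), 'force': array([ 0.1438447 , -0.47560073,  0.12646124]), 'moment': array([-0.02732371, -0.02005786, -0.04781712]), 'opening': 0.9942095712297255}
{'fov_y': 47.23572167312805, 'cx': 280.24059378340837, 'cy': 207.40438511402144, 'view': array([[-0.96049108, -0.27780988, -0.01668993,  0.54167517],
       [-0.14930178,  0.56494411, -0.81150917,  0.17137483],
       [ 0.23487414, -0.77695548, -0.58410129,  0.98964838],
       [ 0.        ,  0.        ,  0.        ,  1.        ]])}
{'fov_y': 57.79223804737731, 'cx': 278.1434767099771, 'cy': 207.0918190027008, 'view': array([[ 0.00822769, -0.99958366,  0.02765522, -0.02226249],
       [-0.99296627, -0.01143358, -0.11784418,  0.56150792],
       [ 0.11811132, -0.02649111, -0.99264693,  0.90713164],
       [ 0.        ,  0.        ,  0.        ,  1.        ]])}
```

View pics/side0.png

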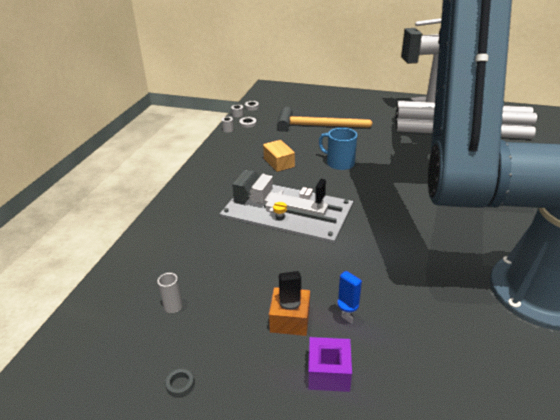

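View pics/top0.png

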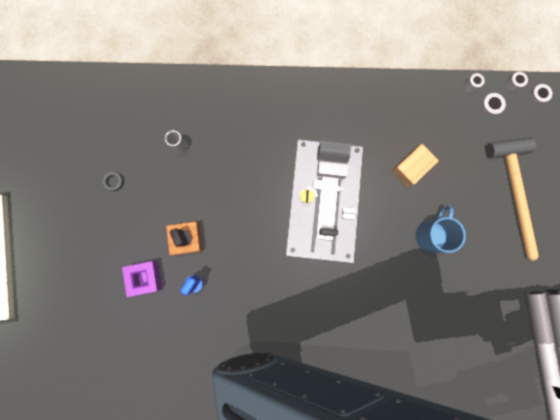

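The side view shows the black driver in the orange holder at (290,290), a blue look-alike at (348,292), and a purple look-alike holder at (330,365). The clamp is around (290,208), with the brass screw at (280,208) and the black handle at (320,190). In the top view the driver is at (180,237), the blue one at (190,285), the purple holder at (140,279), the brass screw at (307,196) and the handle at (328,232). By the description I choose the black driver in the orange holder.

```bash
cat > h.py <<'E'
from rig import *
import numpy as np,cv2
def cam(c):
    i=camera_info(c);f=210/np.tan(np.radians(i['fov_y']/2));return f,i['cx'],i['cy'],np.array(i['view'])
def ray(c,u,v,z):
    f,cx,cy,V=cam(c);d=V[:3,:3].T@np.array([(u-cx)/f,(v-cy)/f,1]);o=-V[:3,:3].T@V[:3,3]
    return o+d*(z-o[2])/d[2]
def proj(c,p):
    f,cx,cy,V=cam(c);q=V[:3,:3]@np.array(p)+V[:3,3];return np.array([f*q[0]/q[2]+cx,f*q[1]/q[2]+cy])
def crop(c,u,v,r,name,im=None,s=None):
    im=capture(c) if im is None else im
    u,v=int(u),int(v);a=im[max(0,v-r):v+r,max(0,u-r):u+r]
    cv2.imwrite(f"pics/{name}.png",cv2.resize(a[:,:,::-1],None,fx=600/(2*r),fy=600/(2*r),interpolation=cv2.INTER_CUBIC));return im
E
python3 - <<'E'
from h import *
for n in["driver_grip","driver_tip","holder_mouth","holder","clamp","screw_slot","handle_grip","pointer_tip","gauge_line","tube","mug","bearing_cup","tube_block"]:
  for c in("top","side"):
    try:
      for r in tip_of(n,c)[:3]: print(n,c,round(r['confidence'],2),np.round(r['position'],4), [np.round(proj(k,r['position'])) for k in("top","side")])
    except Exception as e: print(n,c,e)
a=crop("top",180,237,35,"c_drv");crop("top",325,200,65,"c_clamp",a)
b=crop("side",295,290,50,"c_drvs");crop("side",290,200,70,"c_clamps",b)
print(read_state()['time_s'])
E
```

```text
driver_grip top 0.67 [0.3771 0.1842 0.0802] [array([190., 284.]), array([349., 291.])]
driver_grip top 0.64 [0.4815 0.2104 0.0847] [array([180., 238.]), array([291., 288.])]
driver_grip side 0.81 [0.3775 0.1833 0.0812] [array([190., 284.]), array([349., 290.])]
driver_grip side 0.73 [0.4836 0.213  0.0833] [array([179., 237.]), array([289., 289.])]
driver_tip top 0.64 [ 0.6093 -0.1798  0.0316] [array([343., 189.]), array([282., 189.])]
driver_tip side 0.65 [ 0.3763  0.1809 -0.0026] [array([198., 282.]), array([347., 320.])]
holder_mouth top 0.82 [0.3862 0.3054 0.0509] [array([141., 279.]), array([330., 352.])]
holder_mouth top 0.78 [0.4812 0.216  0.0491] [array([181., 239.]), array([290., 304.])]
holder_mouth top 0.66 [ 0.482   0.2099 -0.0027] [array([188., 239.]), array([291., 320.])]
holder_mouth side 0.97 [0.4797 0.2177 0.0531] [array([180., 239.]), array([291., 303.])]
holder_mouth side 0.96 [0.3861 0.3061 0.0486] [array([141., 279.]), array([330., 353.])]
holder top 0.94 [ 0.4831  0.2104 -0.0023] [array([188., 239.]), array([290., 320.])]
holder top 0.77 [3.817e-01 3.067e-01 3.00
[... 1544 characters left out ...]
 [ 0.4949 -0.4148 -0.0039] [array([432., 236.]), array([341., 163.])]
mug top 0.62 [ 0.5821 -0.1414 -0.0017] [array([326., 201.]), array([289., 210.])]
mug side 0.72 [ 0.499  -0.4081  0.0021] [array([430., 235.]), array([340., 162.])]
mug side 0.3 [ 0.5916 -0.0882  0.0523] [array([308., 194.]), array([279., 204.])]
bearing_cup top 0.64 [ 6.261e-01  3.976e-01 -1.000e-04] [array([116., 182.]), array([182., 383.])]
bearing_cup side 0.92 [ 0.6251  0.4016 -0.0024] [array([114., 182.]), array([181., 386.])]
bearing_cup side 0.69 [ 0.5001 -0.1327  0.0808] [array([328., 231.]), array([320., 189.])]
tube_block side 0.81 [ 6.734e-01 -3.606e-01  4.000e-04] [array([409., 168.]), array([279., 163.])]
1.5
```

View pics/c_drv.png

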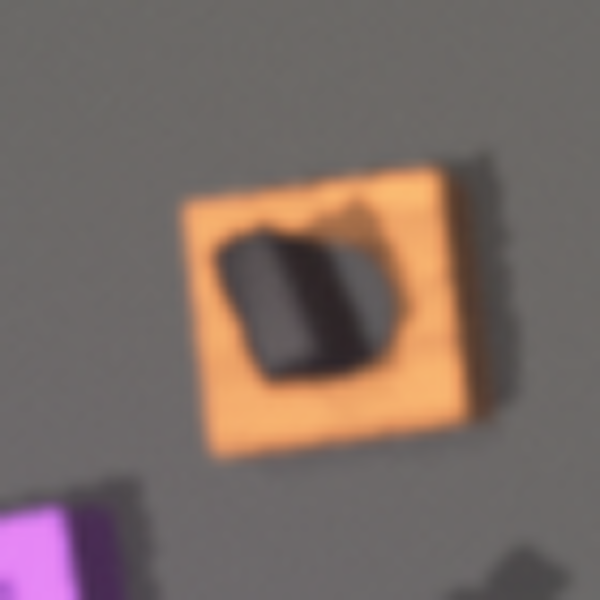

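View pics/c_clamp.png

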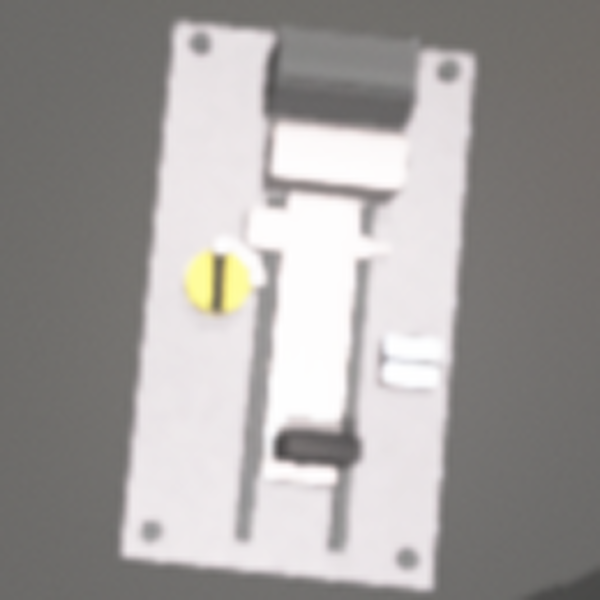

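View pics/c_drvs.png

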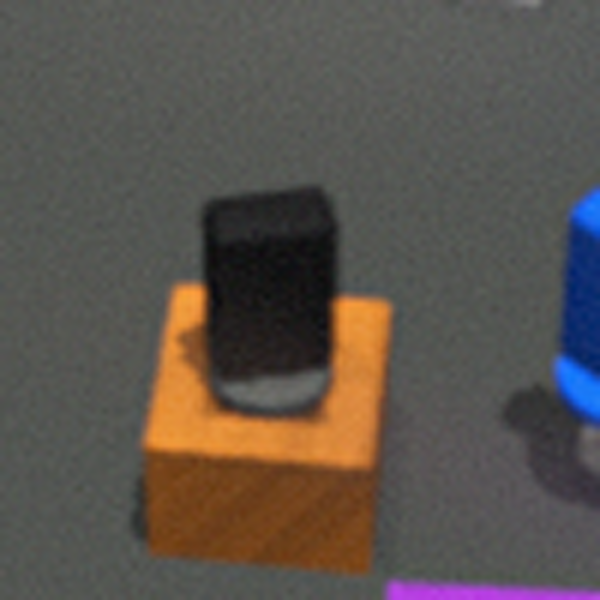

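View pics/c_clamps.png

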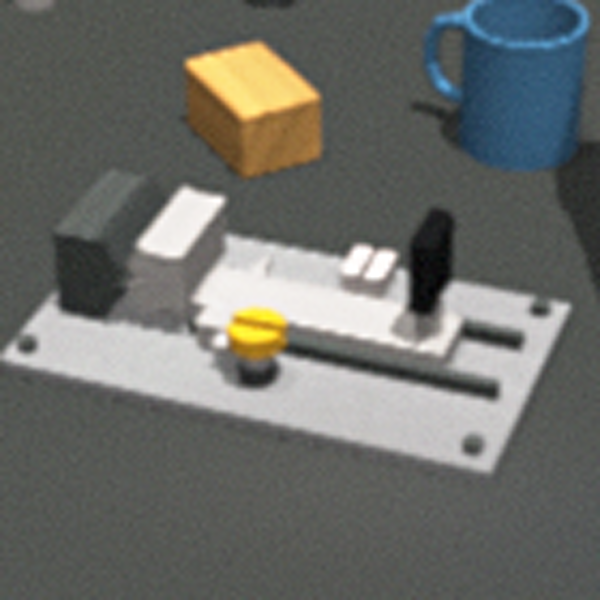

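The crops confirm the upright black driver seated in the orange holder, with its long handle side running up-left in the top view. The clamp shows the pointer at about (344,189) and the gauge line at about (349,214), and the slot nearly along the image's vertical. Next I fit models for exact poses.

```bash
cat > fit.py <<'E'
from h import *
from scipy.optimize import minimize
def boxpts(x,y,yaw,sx,sy,z0,z1):
    c,s=np.cos(yaw),np.sin(yaw)
    return [(x+c*a*sx/2-s*b*sy/2,y+s*a*sx/2+c*b*sy/2,z) for a in(-1,1) for b in(-1,1) for z in(z0,z1)]
def cyl(x,y,r,z0,z1):
    return [(x+r*np.cos(t),y+r*np.sin(t),z) for t in np.linspace(0,6.283,24) for z in(z0,z1)]
S=4
def draw(c,solids):
    m=np.zeros((420*S,560*S),np.uint8)
    for p in solids:
        q=np.array([proj(c,k) for k in p]);h=cv2.convexHull(((q+.5)*S-.5).astype(np.float32)).round().astype(np.int32)
        cv2.fillConvexPoly(m,h,255)
    return cv2.resize(m,(560,420),interpolation=cv2.INTER_AREA)/255.
def fit(masks,solidf,x0,step):
    def cost(p):
        e=0
        for c,m in masks.items():
            d=draw(c,solidf(p));e+=1-np.minimum(d,m).sum()/np.maximum(d,m).sum()
        return e
    best=None
    for k in range(4):
        n=len(x0);sim=np.array([x0]+[x0+np.eye(n)[i]*step[i]*(1 if k%2 else -1) for i in range(n)])
        r=minimize(cost,x0,method='Nelder-Mead',options=dict(initial_simplex=sim,maxiter=150,xatol=1e-5,fatol=1e-5))
        if best is None or r.fun<best.fun: best=r
        x0=best.x
    return best
def near(n,c,p):
    L=trace(n,c);u=proj(c,p);out=None
    for r in L:
        ys,xs=np.nonzero(r['mask'])
        d=np.hypot(xs.mean()-u[0],ys.mean()-u[1])
        if d<15 and (out is None): out=r['mask'].astype(float);print(n,c,round(r['confidence'],2),r['mask'].sum(),round(d,1))
    return out
E
python3 - <<'E'
from fit import *
for c in("top","side"): capture(c)
dm={};hm={}
for c in("top","side"):
    m=near("driver_grip",c,(.482,.211,.08)); 
    if m is not None: dm[c]=m
    m=near("holder",c,(.482,.211,.03))
    if m is not None: hm[c]=m
    im=capture(c); k=im.copy()
    if c in dm: k[dm[c]>0]=(255,0,0)
    if c in hm: k[hm[c]>0]=(0,255,0)
    crop(c,*proj(c,(.482,.211,.05)),40,"m_"+c,k)
f=lambda p:[boxpts(p[0],p[1],p[2],.04,.02,.0535,.1185),cyl(p[0],p[1],.02,.050,.0535)]
for y0 in(.15,.35,.5):
    r=fit(dm,f,np.array([.482,.211,y0]),[.006,.006,.15]);print("drv",r.x,np.degrees(r.x[2]),r.fun)
drv=r.x
def fh(p): return [boxpts(p[0],p[1],p[2],.07,.07,0,.05)]
D={c:draw(c,f(drv))>.5 for c in hm}
full={c:np.maximum(hm[c],D[c]) for c in hm}
r=fit(full,lambda p:fh(p)+f(drv),np.array([.482,.211,.05]),[.006,.006,.1]);print("hold",r.x,np.degrees(r.x[2]),r.fun)
# clamp corners & details
o=np.array([260,135.]);s=600/130
P={n:ray("top",*(o+np.array(q)/s-.0),z) for n,q,z in[("c1",(175,22),.012),("c2",(475,52),.012),("c3",(122,557),.012),("c4",(434,588),.012),("ptr",(390,248),.030),("line",(382,361),.030),("s1",(219,255),.05),("s2",(217,312),.05),("screw",(218,281),.05),("hnd",(317,445),.102)]}
for n,q in P.items(): print(n,q.round(4))
E
```

```text
driver_grip top 0.8 261 1.1
holder top 0.62 643 2.1
driver_grip side 0.86 769 0.6
holder side 0.71 1245 7.3Traceback (most recent call last):
  File "<stdin>", line 15, in <module>
  File "fit.py", line 24, in fit
    r=minimize(cost,x0,method='Nelder-Mead',options=dict(initial_simplex=sim,maxiter=150,xatol=1e-5,fatol=1e-5))
    res = _minimize_neldermead(fun, x0, args, callback, bounds=bounds,
                               **options)
    fxr = func(xr)
    fx = function(np.copy(x), *(wrapper_args + args))
  File "fit.py", line 19, in cost
    d=draw(c,solidf(p));e+=1-np.minimum(d,m).sum()/np.maximum(d,m).sum()
  File "fit.py", line 12, in draw
    q=np.array([proj(c,k) for k in p]);h=cv2.convexHull(((q+.5)*S-.5).astype(np.float32)).round().astype(np.int32)
                ~~~~^^^^^
  File "h.py", line 9, in proj
    f,cx,cy,V=cam(c);q=V[:3,:3]@np.array(p)+V[:3,3];return np.array([f*q[0]/q[2]+cx,f*q[1]/q[2]+cy])
              ~~~^^^
  File "h.py", line 4, in cam
    i=camera_info(c);f=210/np.tan(np.radians(i['fov_y']/2));return f,i['cx'],i['cy'],np.array(i['view'])
ValueError: time passes only in moves, steps and waits
```

```bash
cd pics; python3 -c "
import cv2,numpy as np
cv2.imwrite('m.png',np.hstack([cv2.resize(cv2.imread(f'm_{c}.png'),(400,400)) for c in('top','side')]))"
```

```text
(no output)
```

View pics/m.png

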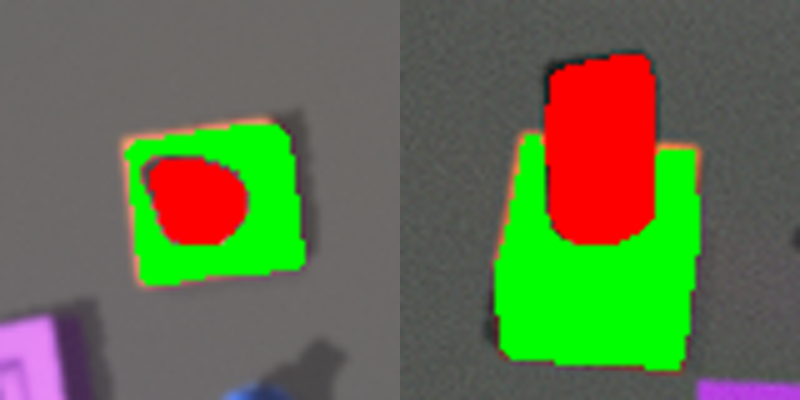

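The trace masks are about a pixel off and camera_info has a call limit. I'll cache the calibration and segment by colour instead.

```bash
python3 - <<'E'
s=open('h.py').read()
s=s.replace("def cam(c):\n    i=camera_info(c)","import json,os\nif not os.path.exists('cal.json'):\n    json.dump({c:{k:(np.array(v).tolist()) for k,v in camera_info(c).items()} for c in('top','side')},open('cal.json','w'))\nCAL=json.load(open('cal.json'))\ndef cam(c):\n    i=CAL[c]")
open('h.py','w').write(s)
E
cat > seg.py <<'E'
from fit import *
ld=lambda c,n=0:cv2.imread(f"pics/{c}{n}.png")
def hsv(im): return cv2.cvtColor(im,cv2.COLOR_BGR2HSV).astype(int)
def win(c,p,r):
    m=np.zeros((420,560),bool);u,v=proj(c,p).astype(int);m[max(0,v-r):v+r,max(0,u-r):u+r]=1;return m
E
python3 - <<'E'
from seg import *
hm={};dm={}
for c in("top","side"):
    H=hsv(ld(c));w=win(c,(.482,.211,.05),34 if c=="top" else 60)
    o=w&(H[...,0]>4)&(H[...,0]<25)&(H[...,1]>110)&(H[...,2]>60)
    n,l,st,_=cv2.connectedComponentsWithStats(o.astype(np.uint8));o=l==1+st[1:,4].argmax()
    pts=np.argwhere(o)[:,::-1].astype(np.int32);hull=np.zeros((420,560),np.uint8);cv2.fillConvexPoly(hull,cv2.convexHull(pts),1)
    dark=(H[...,2]<62)&w if c=="side" else None
    hm[c]=o;print(c,o.sum(),hull.sum())
    k=ld(c)[:,:,::-1].copy();k[o]=(0,255,0)
    if c=="side":
        w2=win(c,(.482,.211,.085),24); d=w2&(H[...,2]<45); k[d]=(255,0,0)
    else:
        d=(hull>0)&~o;k[d]=(255,0,0)
    crop(c,*proj(c,(.482,.211,.05)),40,"n_"+c,k)
import numpy as np
cv2.imwrite('pics/n.png',np.hstack([cv2.resize(cv2.imread(f'pics/n_{c}.png'),(400,400)) for c in('top','side')]))
E
```

```text
top 685 997
side 1366 1816
```

View pics/n.png

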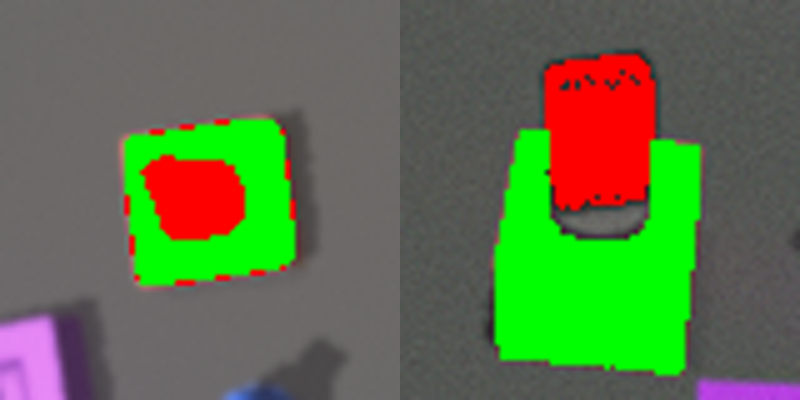

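Run:
```python
from seg import *
O={};D={}
for c in("top","side"):
    H=hsv(ld(c));w=win(c,(.482,.211,.05),34 if c=="top" else 60)
    o=w&(H[...,0]>2)&(H[...,0]<28)&(H[...,1]>90)&(H[...,2]>45)
    n,l,st,_=cv2.connectedComponentsWithStats(o.astype(np.uint8));o=l==1+st[1:,4].argmax();O[c]=o.astype(float)
    if c=="top":
        pts=np.argwhere(o)[:,::-1].astype(np.int32);hull=np.zeros((420,560),np.uint8);cv2.fillConvexPoly(hull,cv2.convexHull(pts),1)
        d=cv2.morphologyEx(((hull>0)&~o).astype(np.uint8),cv2.MORPH_OPEN,np.ones((3,3)))
    else:
        d=cv2.morphologyEx((win(c,(.482,.211,.085),24)&(H[...,2]<47)).astype(np.uint8),cv2.MORPH_CLOSE,np.ones((3,3)))
    n,l,st,_=cv2.connectedComponentsWithStats(d);D[c]=(l==1+st[1:,4].argmax()).astype(float);print(c,O[c].sum(),D[c].sum())
iou=lambda a,b:np.minimum(a,b).sum()/np.maximum(a,b).sum()
def cost(p):
    e=0
    for c in O:
        hnd=draw(c,[boxpts(p[0],p[1],p[2],.04,.02,.0535,.1185)]);col=np.maximum(hnd,draw(c,[cyl(p[0],p[1],.02,.05,.0535)]))
        e+=2-iou(np.clip(draw(c,[boxpts(p[3],p[4],p[5],.07,.07,0,.05)])-col,0,1),O[c])-iou(hnd if c=="side" else col,D[c])
    return e
best=None
for y0 in(-.2,.1,.35,.6):
    x=np.array([.481,.211,y0,.481,.211,.08])
    for k in range(2):
        sim=np.array([x]+[x+np.eye(6)[i]*[.005,.005,.12,.005,.005,.08][i]*(1-2*k) for i in range(6)])
        r=minimize(cost,x,method='Nelder-Mead',options=dict(initial_simplex=sim,maxiter=250));x=r.x
    print(r.fun,r.x.round(4))
    if best is None or r.fun<best.fun:best=r
for c in O:
    k=ld(c)[:,:,::-1].copy();u=proj(c,(.482,.211,.05)).astype(int);r=40
    p=best.x
    big=cv2.resize(k,None,fx=8,fy=8,interpolation=cv2.INTER_CUBIC)
    for B in(boxpts(p[0],p[1],p[2],.04,.02,.0535,.1185),boxpts(p[3],p[4],p[5],.07,.07,0,.05),cyl(p[0],p[1],.02,.05,.0535)):
        for zs in(0,1):
            q=np.array([(proj(c,b)+.5)*8 for b in B[zs::2]]).astype(np.float32);cv2.polylines(big,[cv2.convexHull(q).round().astype(np.int32)],True,(0,255,0),1)
    v=(u-30)*8;cv2.imwrite(f'pics/o_{c}.png',big[v[1]:v[1]+480,v[0]:v[0]+480,::-1])
cv2.imwrite('pics/o.png',np.hstack([cv2.resize(cv2.imread(f'pics/o_{c}.png'),(400,400)) for c in('top','side')]))
# clamp
o=np.array([260,135.]);s=600/130
for n,q,z in[("c1",(175,22),.012),("c2",(475,52),.012),("c3",(122,557),.012),("c4",(434,588),.012),("ptr",(390,248),.030),("line",(382,361),.030),("s1",(219,255),.05),("s2",(217,312),.05),("screw",(218,281),.05),("hnd",(317,445),.102)]: print(n,ray("top",*(o+np.array(q)/s-.5),z).round(4))
```

```text
top 749.0 255.0
side 1399.0 604.0
0.6368125743646279 [0.4836 0.2109 0.2918 0.4838 0.2126 0.1413]
0.6346727985141417 [0.4832 0.2102 0.2688 0.4835 0.2128 0.1491]
0.6329651860223212 [0.4842 0.2099 0.2891 0.4835 0.2129 0.149 ]
0.6496611680329941 [0.4837 0.2103 0.4047 0.4837 0.2127 0.1642]
c1 [ 0.7416 -0.0657  0.012 ]
c2 [ 0.727  -0.2347  0.012 ]
c3 [ 0.4437 -0.0377  0.012 ]
c4 [ 0.4284 -0.207   0.012 ]
ptr [ 0.6117 -0.1817  0.03  ]
line [ 0.5499 -0.1766  0.03  ]
s1 [ 0.6033 -0.0864  0.05  ]
s2 [ 0.5728 -0.0854  0.05  ]
screw [ 0.5893 -0.0859  0.05  ]
hnd [ 0.5001 -0.1296  0.102 ]
```

View pics/o.png

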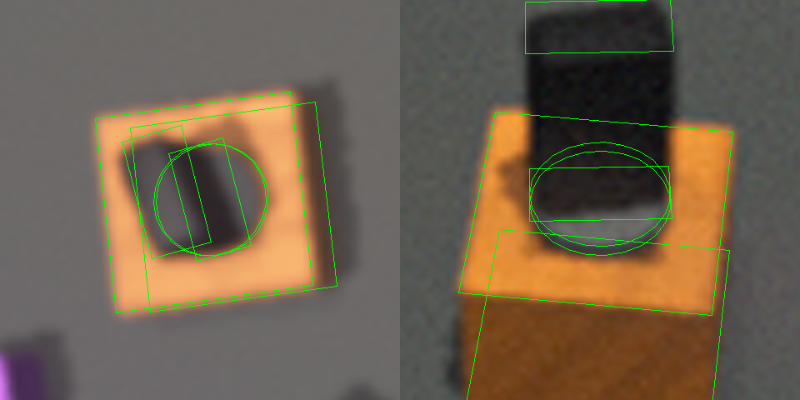

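Driver: (0.484, 0.2105), yaw about 17.5° for the blade; holder centre about (0.4835, 0.213). The clamp yaw is about -5.5° and the screw is at (0.589, -0.086). The tool needs about -2° of turn for the grasp. First I go to a hover point.

jog_arm:
  steps:
    - {"delta_pos": [340, 389, 20], "turn": -2, "fingers": 100}
    - {"delta_pos": [340, 389, 20], "turn": -2, "fingers": 100}
    - {"delta_pos": [340, 389, 20], "turn": -2, "fingers": 100}
    - {"delta_pos": [340, 389, 20], "turn": -2, "fingers": 100}
    - {"delta_pos": [340, 389, 20], "turn": -2, "fingers": 100}
    - {"delta_pos": [340, 389, 20], "turn": -2, "fingers": 100}
    - {"delta_pos": [340, 389, 20], "turn": -2, "fingers": 100}
    - {"delta_pos": [340, 389, 20], "turn": -2, "fingers": 100}
    - {"delta_pos": [340, 389, 20], "turn": -2, "fingers": 100}
    - {"delta_pos": [340, 389, 20], "turn": -2, "fingers": 100}
    - {"delta_pos": [340, 389, 20], "turn": -2, "fingers": 100}
    - {"delta_pos": [274, 800, 0], "turn": -2, "fingers": 100}
    - {"delta_pos": [274, 800, 0], "turn": -2, "fingers": 100}
    - {"delta_pos": [274, 800, 0], "turn": -2, "fingers": 100}
    - {"delta_pos": [274, 800, 0], "turn": -2, "fingers": 100}
    - {"delta_pos": [274, 800, 0], "turn": -2, "fingers": 100}
    - {"delta_pos": [274, 800, 0], "turn": -2, "fingers": 100}
    - {"delta_pos": [274, 800, 0], "turn": -2, "fingers": 100}
    - {"delta_pos": [274, 800, 0], "turn": -2, "fingers": 100}
    - {"delta_pos": [274, 800, 0], "turn": -2, "fingers": 100}

```text
time_s: 3.57
position: [0.4881, 0.132, 0.2199]
tcp_rot: [[0.302, 0.001, 0.953], [-0.953, 0.0, 0.302], [0.0, -1.0, 0.001]]
force: [1.0, 0.2, -0.1]
opening: 1.002
```

jog_arm:
  steps:
    - {"delta_pos": [0, 0, 0], "turn": 0, "fingers": 100}
    - {"delta_pos": [0, 0, 0], "turn": 0, "fingers": 100}

```text
time_s: 3.73
position: [0.4878, 0.1323, 0.2197]
tcp_rot: [[0.307, 0.0, 0.952], [-0.952, -0.0, 0.307], [0.0, -1.0, -0.0]]
force: [0.3, -0.5, -0.8]
opening: 0.999
```

jog_arm:
  steps:
    - {"delta_pos": [-4, 40, -30], "turn": 0, "fingers": 100}
    - {"delta_pos": [-4, 78, -65], "turn": 0, "fingers": 100}
    - {"delta_pos": [-4, 78, -65], "turn": 0, "fingers": 100}
    - {"delta_pos": [-4, 78, -65], "turn": 0, "fingers": 100}

```text
time_s: 4.07
position: [0.4827, 0.2084, 0.152]
tcp_rot: [[0.303, -0.006, 0.953], [-0.953, -0.001, 0.303], [-0.001, -1.0, -0.006]]
force: [-0.2, 0.3, -0.2]
opening: 1.003
```

Run:
```python
from h import *
print(read_state()['position'],read_state()['time_s'])
a=crop("side",290,270,60,"p1s");crop("top",180,237,60,"p1t")
cv2.imwrite('pics/p1.png',np.hstack([cv2.resize(cv2.imread(f'pics/p1{c}.png'),(400,400)) for c in('t','s')]))
```

```text
[0.48272387 0.20841699 0.15197703] 4.0667
```

View pics/p1.png

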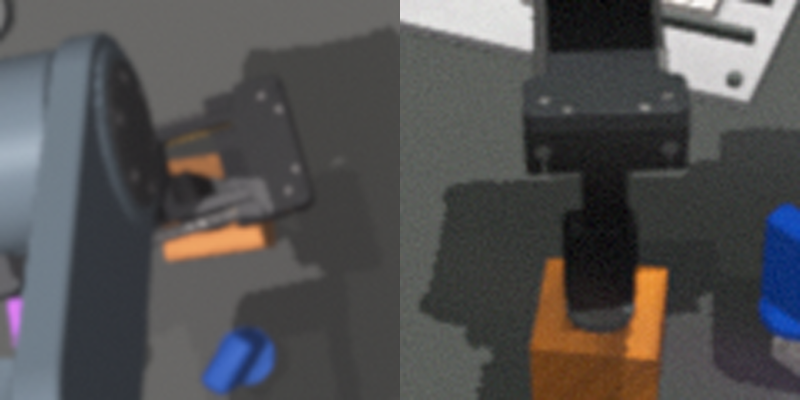

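In the side view the front finger at (600,195) lines up with the handle, and the fingers straddle it. I descend and grip.

jog_arm:
  steps:
    - {"delta_pos": [1, 1, -30], "turn": 0, "fingers": 100}
    - {"delta_pos": [1, 1, -55], "turn": 0, "fingers": 100}
    - {"delta_pos": [1, 1, -63], "turn": 0, "fingers": 100}
    - {"delta_pos": [1, 1, -63], "turn": 0, "fingers": 100}
    - {"delta_pos": [1, 1, -63], "turn": 0, "fingers": 0}
    - {"delta_pos": [1, 1, -63], "turn": 0, "fingers": 0}
    - {"delta_pos": [1, 1, -63], "turn": 0, "fingers": 0}
    - {"delta_pos": [1, 1, -63], "turn": 0, "fingers": 0}
    - {"delta_pos": [1, 1, -63], "turn": 0, "fingers": 0}
    - {"delta_pos": [1, 1, -63], "turn": 0, "fingers": 0}
    - {"delta_pos": [1, 1, -63], "turn": 0, "fingers": 0}
    - {"delta_pos": [1, 1, -63], "turn": 0, "fingers": 0}

```text
time_s: 5.17
position: [0.4854, 0.2091, 0.0918]
tcp_rot: [[0.302, 0.0, 0.953], [-0.953, 0.0, 0.302], [0.0, -1.0, 0.0]]
force: [-0.4, -0.2, 0.3]
opening: 0.483
```

jog_arm:
  steps:
    - {"delta_pos": [0, 0, 0], "turn": 0, "fingers": 0}
    - {"delta_pos": [0, 0, 0], "turn": 0, "fingers": 0}
    - {"delta_pos": [0, 0, 0], "turn": 0, "fingers": 0}
    - {"delta_pos": [0, 0, 0], "turn": 0, "fingers": 0}
    - {"delta_pos": [0, 0, 0], "turn": 0, "fingers": 0}
    - {"delta_pos": [0, 0, 0], "turn": 0, "fingers": 0}

```text
time_s: 5.67
position: [0.4852, 0.209, 0.0915]
tcp_rot: [[0.302, -0.001, 0.953], [-0.953, -0.0, 0.302], [-0.0, -1.0, -0.001]]
force: [-0.7, 0.2, -1.3]
opening: 0.231
```

jog_arm:
  steps:
    - {"delta_pos": [0, 0, 0], "turn": 0, "fingers": 0}
    - {"delta_pos": [0, 0, 0], "turn": 0, "fingers": 0}

```text
time_s: 5.83
position: [0.4853, 0.209, 0.0916]
tcp_rot: [[0.302, -0.0, 0.953], [-0.953, -0.0, 0.302], [-0.0, -1.0, -0.0]]
force: [0.7, 0.4, -1.6]
opening: 0.227
```

The driver is gripped: opening 0.23, which is 20 mm. I lift it and carry it over the screw, aligning it to the slot.

jog_arm:
  steps:
    - {"delta_pos": [0, 0, 40], "turn": 0, "fingers": 0}
    - {"delta_pos": [0, 0, 75], "turn": 0, "fingers": 0}
    - {"delta_pos": [10, -25, 85], "turn": -5, "fingers": 0}
    - {"delta_pos": [104, -295, 85], "turn": -20, "fingers": 0}
    - {"delta_pos": [104, -295, 85], "turn": -20, "fingers": 0}
    - {"delta_pos": [104, -295, 85], "turn": -20, "fingers": 0}
    - {"delta_pos": [104, -295, 85], "turn": -20, "fingers": 0}
    - {"delta_pos": [104, -295, 85], "turn": -20, "fingers": 0}
    - {"delta_pos": [104, -295, 85], "turn": -20, "fingers": 0}
    - {"delta_pos": [104, -295, 85], "turn": -20, "fingers": 0}
    - {"delta_pos": [104, -295, 85], "turn": -20, "fingers": 0}
    - {"delta_pos": [104, -295, 85], "turn": -20, "fingers": 0}
    - {"delta_pos": [104, -295, 85], "turn": -20, "fingers": 0}
    - {"delta_pos": [104, -295, 85], "turn": -20, "fingers": 0}

```text
time_s: 7.0
position: [0.5884, -0.0846, 0.1764]
tcp_rot: [[-0.041, -0.002, 0.999], [-0.999, 0.001, -0.041], [-0.001, -1.0, -0.002]]
force: [0.1, -0.1, -0.7]
opening: 0.228
```

Run:
```python
from h import *
s=read_state();print(s['position'],s['tcp_rot'][:,0],s['time_s'],s['opening'])
a=crop("side",275,190,45,"p2s");b=crop("top",307,196,45,"p2t")
cv2.imwrite('pics/p2.png',np.hstack([cv2.resize(cv2.imread(f'pics/p2{c}.png'),(400,400)) for c in('t','s')]))
cv2.imwrite('pics/side2.png',a[:,:,::-1]);cv2.imwrite('pics/top2.png',b[:,:,::-1])
for n in("driver_tip","screw_slot","driver_grip"):
  for c in("side","top"):
    for r in tip_of(n,c)[:2]: print(n,c,round(r['confidence'],2),np.round(r['position'],4))
```

```text
[ 0.58839053 -0.08455096  0.17638006] [-4.11366956e-02 -9.99153141e-01 -8.79784999e-04] 7.0 0.22798463128851368
driver_tip side 0.87 [ 0.5914 -0.0837  0.091 ]
driver_tip side 0.72 [3.768e-01 1.810e-01 1.000e-04]
screw_slot side 0.59 [ 0.5914 -0.0886  0.047 ]
screw_slot side 0.4 [ 0.6104 -0.1815  0.035 ]
driver_grip side 0.9 [ 0.5905 -0.0843  0.1703]
driver_grip side 0.64 [0.3763 0.183  0.0808]
driver_grip top 0.81 [0.3759 0.1824 0.0796]
```

View pics/p2.png

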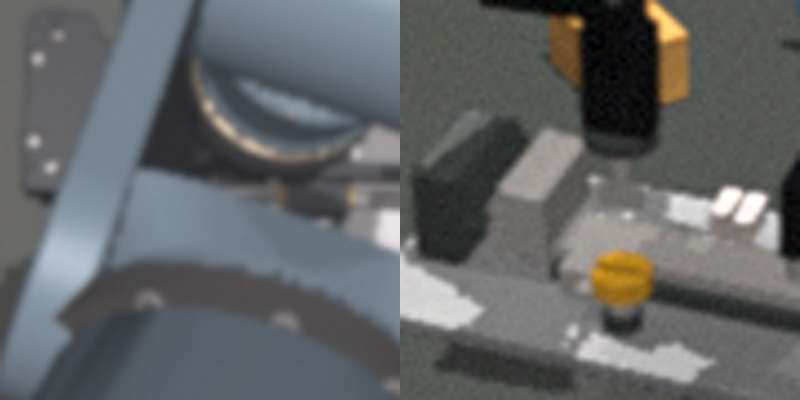

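The top view is blocked by the arm. In the side view the blade tip shows at about crop (622,212), above the brass head at (622,280). A closer crop follows.

Run:
```python
from h import *
im=cv2.imread('pics/side2.png')[:,:,::-1]
P=lambda u,v,z:print((u,v),ray("side",u,v,z).round(4))
crop("side",280,195,20,"p3",im)
print(proj("side",(.589,-.0855,.0915)),proj("side",(.589,-.086,.05)))
```

```text
[279.47095377 190.93796219] [279.82983387 205.04569001]
```

View pics/p3.png

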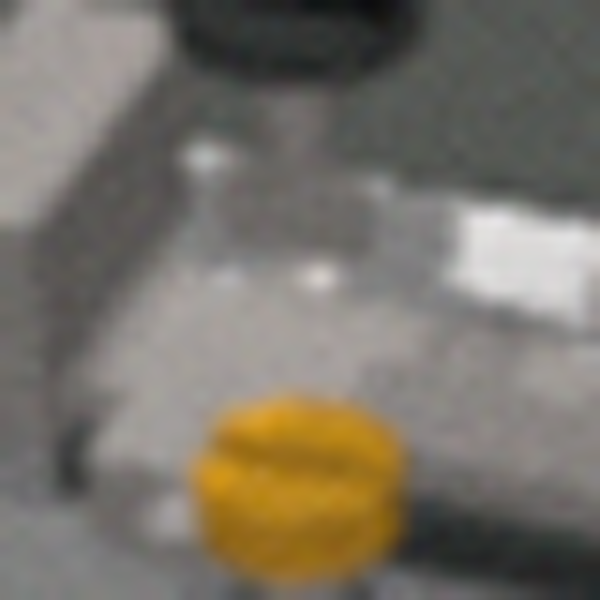

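jog_arm:
  steps:
    - {"delta_pos": [0, -2.5, -18], "turn": 0, "fingers": 0}
    - {"delta_pos": [0, -2.5, -32], "turn": 0, "fingers": 0}
    - {"delta_pos": [0, -2.5, -34], "turn": 0, "fingers": 0}
    - {"delta_pos": [0, -2.5, -34], "turn": 0, "fingers": 0}

```text
time_s: 7.73
position: [0.5886, -0.0881, 0.1418]
tcp_rot: [[-0.042, -0.002, 0.999], [-0.999, 0.001, -0.042], [-0.001, -1.0, -0.003]]
force: [0.6, -0.7, -1.2]
opening: 0.226
```

Run:
```python
from h import *
s=read_state();print(s['position'],s['tcp_rot'][:,0],s['time_s'],s['force'])
im=np.mean([capture("side") for _ in range(4)],0).astype(np.uint8)
crop("side",280,198,20,"p4",im)
print(read_state()['position'])
for z in(.057,.05):print(proj("side",(.5895,-.0865,z)))
```

```text
[ 0.5885982  -0.08806758  0.14179486] [-4.20878386e-02 -9.99113616e-01 -7.71918514e-04] 7.7333 [ 0.62762702 -0.72252566 -1.15157062]
[ 0.5901325  -0.08862162  0.1436604 ]
[279.63920563 202.54304054]
[279.68943061 204.89963188]
```

View pics/p4.png

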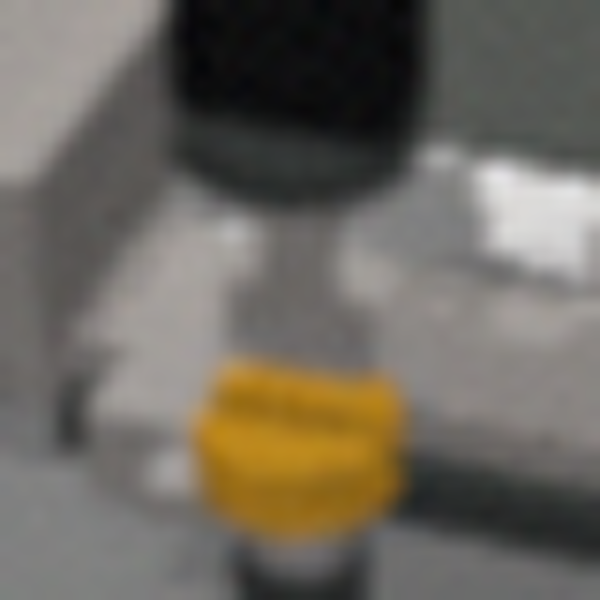

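The tip's lower edge is at about (279.6,202.0) and the slot centre at (279.6,204.7). That puts x on target and y perhaps 1 mm too far to -y. I lower slowly and watch the force.

jog_arm:
  steps:
    - {"delta_pos": [0, 1, -4], "turn": 0, "fingers": 0}
    - {"delta_pos": [0, 1, -8], "turn": 0, "fingers": 0}
    - {"delta_pos": [0, 1, -10], "turn": 0, "fingers": 0}
    - {"delta_pos": [0, 1, -10], "turn": 0, "fingers": 0}

```text
time_s: 8.27
position: [0.5889, -0.0872, 0.1321]
tcp_rot: [[-0.042, -0.001, 0.999], [-0.999, 0.0, -0.042], [-0.0, -1.0, -0.001]]
force: [-0.3, 0.2, -1.6]
opening: 0.227
```

Run:
```python
from h import *
A=[]
ims=[]
for _ in range(5): s=read_state();A.append(np.r_[s['position'],s['force']]);ims.append(capture("side"))
print(np.mean(A,0).round(4),s['time_s'])
im=np.mean(ims,0).astype(np.uint8)
crop("side",280,198,20,"p5",im)
```

```text
[ 0.5892 -0.0874  0.1325  0.3878 -0.1714 -1.3269] 8.4667
```

View pics/p5.png

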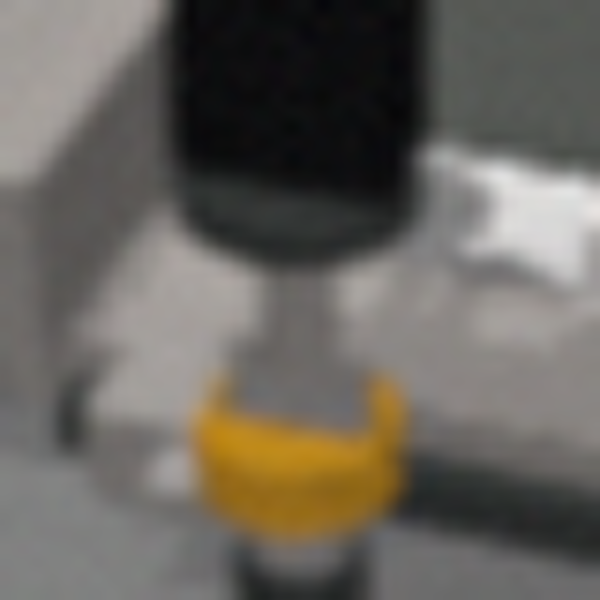

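The blade is now at the slot, with its lower edge hidden behind the front lip of the head, and only the driver's weight shows in the force. I go deeper by 3.5 mm.

jog_arm:
  steps:
    - {"delta_pos": [0, 0, -2], "turn": 0, "fingers": 0}
    - {"delta_pos": [0, 0, -3.5], "turn": 0, "fingers": 0}
    - {"delta_pos": [0, 0, -3.5], "turn": 0, "fingers": 0}
    - {"delta_pos": [0, 0, -3.5], "turn": 0, "fingers": 0}

```text
time_s: 8.85
position: [0.5892, -0.0874, 0.129]
tcp_rot: [[-0.042, -0.0, 0.999], [-0.999, 0.0, -0.042], [-0.0, -1.0, -0.0]]
force: [-0.0, -0.3, -1.1]
opening: 0.225
```

Run:
```python
from h import *
A=[]
ims=[]
for _ in range(5): s=read_state();A.append(np.r_[s['position'],s['force'],s['moment']]);ims.append(capture("side"))
print(np.mean(A,0).round(4),s['time_s'])
im=np.mean(ims,0).astype(np.uint8)
crop("side",280,198,20,"p6",im)
```

```text
[ 0.5894 -0.0874  0.1292 -0.0393 -0.1816 -0.9086  0.0403  0.0136  0.004 ] 9.05
```

View pics/p6.png

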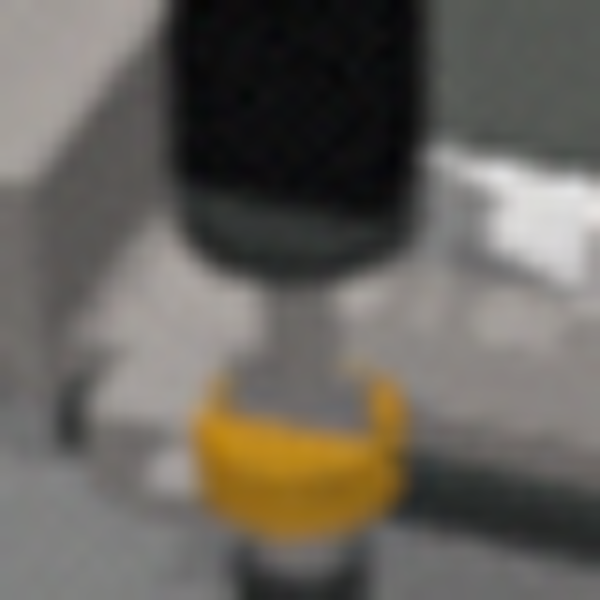

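The collar moved down with the tool and no force built up, so the blade is in the slot. I now turn anticlockwise.

jog_arm:
  steps:
    - {"delta_pos": [0, 0, 0], "turn": 6, "fingers": 0}
    - {"delta_pos": [0, 0, 0], "turn": 12, "fingers": 0}
    - {"delta_pos": [0, 0, 0], "turn": 18, "fingers": 0}
    - {"delta_pos": [0, 0, 0], "turn": 24, "fingers": 0}
    - {"delta_pos": [0, 0, 0], "turn": 30, "fingers": 0}
    - {"delta_pos": [0, 0, 0], "turn": 36, "fingers": 0}
    - {"delta_pos": [0, 0, 0], "turn": 42, "fingers": 0}
    - {"delta_pos": [0, 0, 0], "turn": 45, "fingers": 0}
    - {"delta_pos": [0, 0, 0], "turn": 45, "fingers": 0}

```text
time_s: 9.85
position: [0.5894, -0.0871, 0.1293]
tcp_rot: [[0.677, 0.0, 0.736], [-0.736, 0.001, 0.677], [-0.0, -1.0, 0.001]]
force: [0.5, 0.6, -1.0]
opening: 0.227
```

Run:
```python
from h import *
A=[]
ims=[]
for _ in range(4): s=read_state();A.append(np.r_[s['position'],s['force'],s['moment']]);ims.append(capture("side"))
print(np.mean(A,0).round(4),s['time_s'],s['opening'])
im=np.mean(ims,0).astype(np.uint8)
crop("side",280,198,20,"p7",im)
```

```text
[ 0.5894 -0.0871  0.1293  0.0803  0.9405 -0.6369  0.2831 -0.0554 -0.0494] 10.0 0.22997140298762112
```

View pics/p7.png

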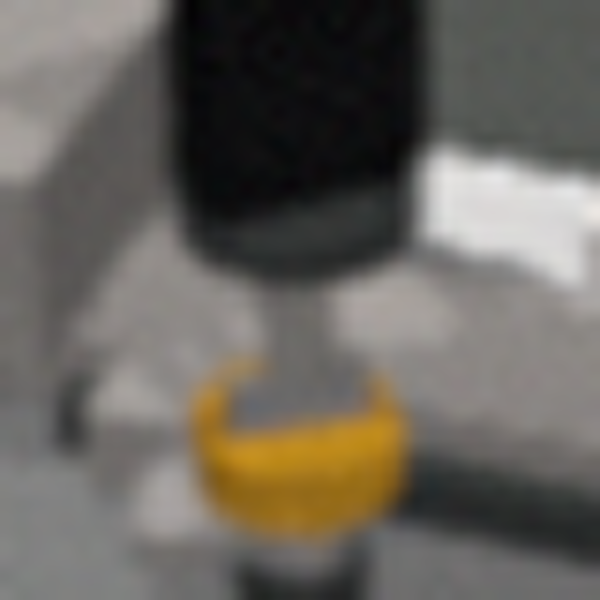

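The screw is turning with the driver: the front lip has turned and the moment is -0.05 N m. I continue to the stop.

jog_arm:
  steps:
    - {"delta_pos": [0, 0, 0], "turn": 6, "fingers": 0}
    - {"delta_pos": [0, 0, 0], "turn": 12, "fingers": 0}
    - {"delta_pos": [0, 0, 0], "turn": 18, "fingers": 0}
    - {"delta_pos": [0, 0, 0], "turn": 24, "fingers": 0}
    - {"delta_pos": [0, 0, 0], "turn": 30, "fingers": 0}
    - {"delta_pos": [0, 0, 0], "turn": 36, "fingers": 0}
    - {"delta_pos": [0, 0, 0], "turn": 42, "fingers": 0}
    - {"delta_pos": [0, 0, 0], "turn": 46, "fingers": 0}
    - {"delta_pos": [0, 0, 0], "turn": 48, "fingers": 0}
    - {"delta_pos": [0, 0, 0], "turn": 48, "fingers": 0}

```text
time_s: 10.88
position: [0.5896, -0.0872, 0.1292]
tcp_rot: [[1.0, 0.001, -0.01], [0.01, 0.0, 1.0], [0.001, -1.0, 0.0]]
force: [0.4, 1.1, -0.6]
opening: 0.227
```

Run:
```python
from h import *
A=[]
ims=[]
for _ in range(4): s=read_state();A.append(np.r_[s['position'],s['force'],s['moment']]);ims.append(capture("side"))
print(np.mean(A,0).round(4),s['time_s'],s['opening'],s['tcp_rot'][:,0])
im=np.mean(ims,0).astype(np.uint8)
crop("side",280,198,20,"p8",im)
```

```text
[ 0.5896 -0.0873  0.1293  0.3975  1.553  -0.6698  0.381  -0.2516 -0.043 ] 11.0333 0.22383458283789232 [9.99961220e-01 8.79600269e-03 4.34931673e-04]
```

View pics/p8.png

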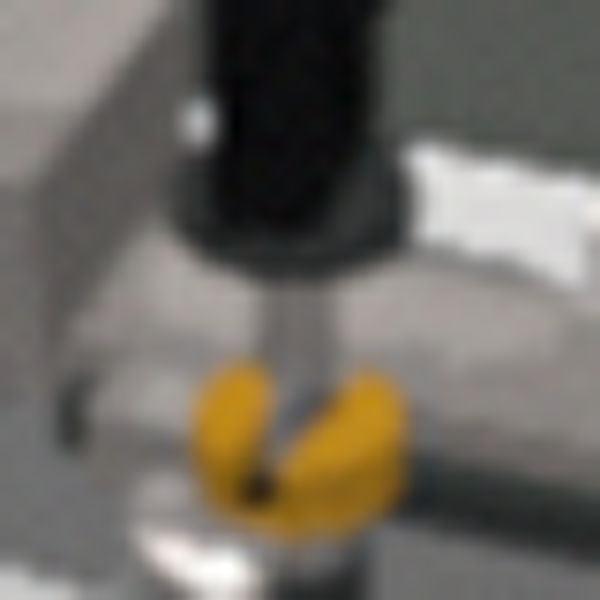

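The slot's front end now shows at crop (260,488). I'll check its angle by projecting candidate angles.

Run:
```python
from h import *
C=np.array([.5895,-.0868])
for t in(60,65,70,75,80,85,90):
    a=np.radians(t);e=[C+k*.017*np.array([np.cos(a),np.sin(a)]) for k in(1,-1)]
    print(t,[((proj("side",(*q,z))+.5-[260,178])*15).round() for q in e for z in(.05,.042)])
```

```text
60 [array([227., 454.]), array([228., 494.]), array([379., 367.]), array([379., 407.])]
65 [array([234., 457.]), array([235., 497.]), array([372., 364.]), array([372., 403.])]
70 [array([241., 460.]), array([242., 501.]), array([365., 360.]), array([365., 400.])]
75 [array([248., 463.]), array([250., 504.]), array([357., 358.]), array([358., 398.])]
80 [array([257., 466.]), array([258., 506.]), array([349., 355.]), array([350., 395.])]
85 [array([265., 468.]), array([266., 508.]), array([341., 353.]), array([342., 393.])]
90 [array([274., 470.]), array([275., 510.]), array([332., 352.]), array([333., 392.])]
```

The slot yaw is about 80–82°, so the screw is at about 1.5 rad. I lift out straight up and check.

jog_arm:
  steps:
    - {"delta_pos": [0, 0, 0], "turn": -2, "fingers": 0}
    - {"delta_pos": [0, 0, 10], "turn": -2, "fingers": 0}
    - {"delta_pos": [0, 0, 40], "turn": -2, "fingers": 0}
    - {"delta_pos": [0, 0, 60], "turn": -2, "fingers": 0}
    - {"delta_pos": [-40, 110, 60], "turn": -30, "fingers": 0}
    - {"delta_pos": [-40, 110, 60], "turn": -30, "fingers": 0}
    - {"delta_pos": [-40, 110, 60], "turn": -30, "fingers": 0}
    - {"delta_pos": [-40, 110, 60], "turn": -30, "fingers": 0}
    - {"delta_pos": [-40, 110, 60], "turn": -30, "fingers": 0}

```text
time_s: 11.83
position: [0.5484, 0.0241, 0.1901]
tcp_rot: [[0.872, -0.0, 0.489], [-0.489, -0.001, 0.872], [0.0, -1.0, -0.001]]
force: [-0.4, -0.1, -1.2]
opening: 0.228
```

Run:
```python
from h import *
A=[]
ims=[]
for _ in range(3): s=read_state();A.append(np.r_[s['position'],s['force'],s['moment']]);ims.append(capture("side"))
print(np.mean(A,0).round(4),s['time_s'],s['opening'],s['tcp_rot'][:,0])
im=np.mean(ims,0).astype(np.uint8)
b=capture("top")
crop("side",280,210,45,"p9s",im);crop("top",307,196,35,"p9t",b)
cv2.imwrite('pics/p9.png',np.hstack([cv2.resize(cv2.imread(f'pics/p9{c}.png'),(400,400)) for c in('t','s')]))
```

```text
[ 0.5493  0.023   0.1901 -0.0781 -0.2762 -0.9794 -0.0561 -0.0802  0.0059] 11.9333 0.22792671107045492 [ 0.87299303 -0.48772869  0.00197433]
```

View pics/p9.png

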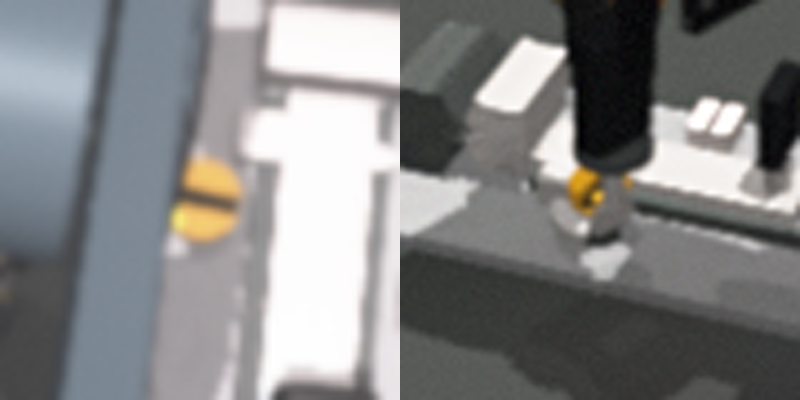

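In the top view the slot runs from (180,190) to (240,205), which is a screw angle of about 1.42 rad, past the needed 1.2. The driver goes back the way it came. My commanded shifts since the grasp sum to (64, -186.5, 97.5) mm and +43°, and the measured pose agrees.

jog_arm:
  steps:
    - {"delta_pos": [-64, 186.5, 0], "turn": -43, "fingers": 0}
    - {"delta_pos": [-64, 186.5, 0], "turn": -43, "fingers": 0}
    - {"delta_pos": [-64, 186.5, 0], "turn": -43, "fingers": 0}
    - {"delta_pos": [-64, 186.5, 0], "turn": -43, "fingers": 0}
    - {"delta_pos": [-64, 186.5, 0], "turn": -43, "fingers": 0}
    - {"delta_pos": [-64, 186.5, 0], "turn": -43, "fingers": 0}
    - {"delta_pos": [-64, 186.5, 0], "turn": -43, "fingers": 0}
    - {"delta_pos": [-64, 186.5, 0], "turn": -43, "fingers": 0}
    - {"delta_pos": [-64, 186.5, -30], "turn": -43, "fingers": 0}
    - {"delta_pos": [-64, 186.5, -46], "turn": -43, "fingers": 0}
    - {"delta_pos": [-64, 186.5, -46], "turn": -43, "fingers": 0}

```text
time_s: 12.95
position: [0.4837, 0.2073, 0.1403]
tcp_rot: [[0.303, -0.007, 0.953], [-0.953, -0.002, 0.303], [-0.0, -1.0, -0.007]]
force: [-0.8, -1.0, -1.2]
opening: 0.226
```

Run:
```python
from h import *
A=[]
ims=[]
for _ in range(3): s=read_state();A.append(np.r_[s['position'],s['force'],s['moment']]);ims.append(capture("side"))
print(np.mean(A,0).round(4),s['time_s'],s['opening'],s['tcp_rot'][:,0])
im=np.mean(ims,0).astype(np.uint8)
crop("side",290,285,35,"p10",im)
```

```text
[ 0.4848  0.2077  0.1417 -0.7387 -0.4547 -0.9876  0.013   0.0114 -0.0315] 13.05 0.2258804165876591 [ 3.01909247e-01 -9.53336670e-01  2.64397908e-05]
```

View pics/p10.png

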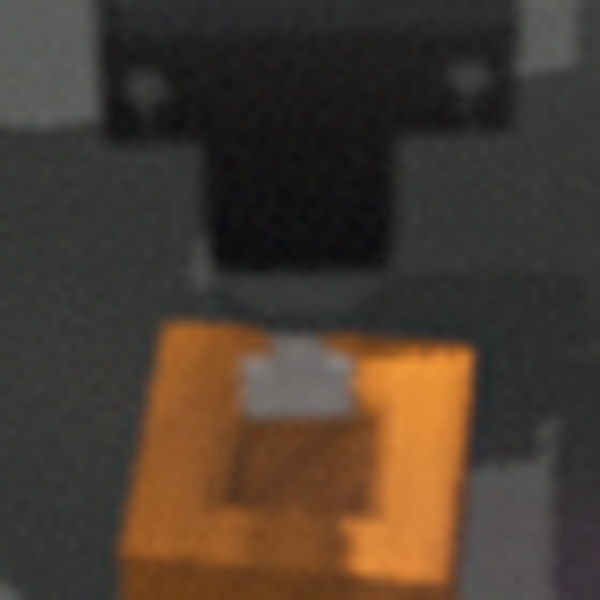

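The blade tip is at crop (298,415), which lies over about (298,437) on the mouth plane. The hole centre is at about (307,447). I nudge it 1 mm in -x and 2 mm in +y while lowering.

jog_arm:
  steps:
    - {"delta_pos": [-1, 2, -2], "turn": 0, "fingers": 0}
    - {"delta_pos": [-1, 2, -15], "turn": 0, "fingers": 0}
    - {"delta_pos": [-1, 2, -30], "turn": 0, "fingers": 0}
    - {"delta_pos": [-1, 2, -44], "turn": 0, "fingers": 0}
    - {"delta_pos": [-1, 2, -50], "turn": 0, "fingers": 0}
    - {"delta_pos": [-1, 2, -50.5], "turn": 0, "fingers": 0}
    - {"delta_pos": [-1, 2, -50.5], "turn": 0, "fingers": 0}

```text
time_s: 13.68
position: [0.4846, 0.2111, 0.0929]
tcp_rot: [[0.302, 0.0, 0.953], [-0.953, 0.0, 0.302], [0.0, -1.0, 0.0]]
force: [-0.6, 0.1, -1.6]
opening: 0.226
```

Run:
```python
from h import *
A=[]
ims=[]
for _ in range(3): s=read_state();A.append(np.r_[s['position'],s['force'],s['moment']]);ims.append(capture("side"))
print(np.mean(A,0).round(4),s['time_s'],s['opening'],s['tcp_rot'][:,0])
im=np.mean(ims,0).astype(np.uint8)
crop("side",290,285,35,"p11",im)
```

```text
[ 0.4848  0.2112  0.0931 -0.3162  0.1454 -1.4139  0.0123 -0.0061 -0.0094] 13.7833 0.23014082948283143 [ 3.02277190e-01 -9.53220060e-01  1.33020282e-04]
```

View pics/p11.png

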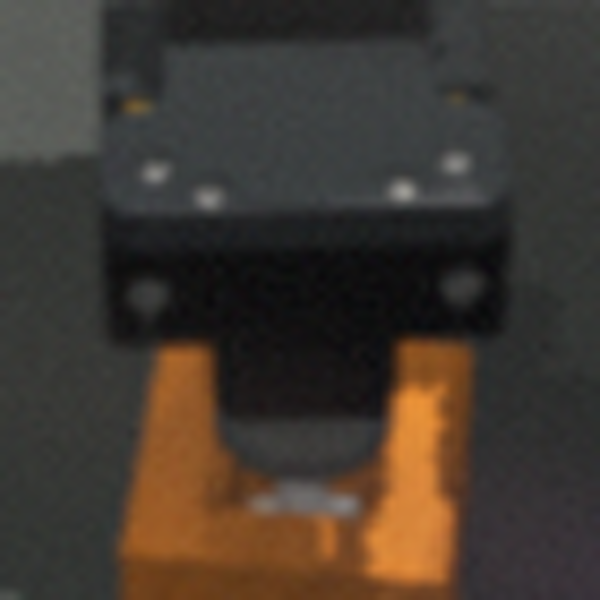

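Run:
```python
from h import *
g=lambda p:((proj("side",p)+.5-[255,250])*600/70).round()
for z in(.05,.056,.062): print("p10 tip",z,g((.4848,.2077,z)),g((.4835,.2100,z)))
for z in(.006,.0125,.05,.056): print("now axis",z,g((.484,.2112,z)))
im=capture("side");cv2.imwrite("pics/side12.png",im[:,:,::-1]);crop("side",290,300,18,"p12",im)
```

```text
p10 tip 0.05 [300. 432.] [302. 440.]
p10 tip 0.056 [299. 413.] [302. 421.]
p10 tip 0.062 [299. 394.] [302. 402.]
now axis 0.006 [300. 579.]
now axis 0.0125 [300. 559.]
now axis 0.05 [299. 444.]
now axis 0.056 [299. 425.]
```

View pics/p12.png

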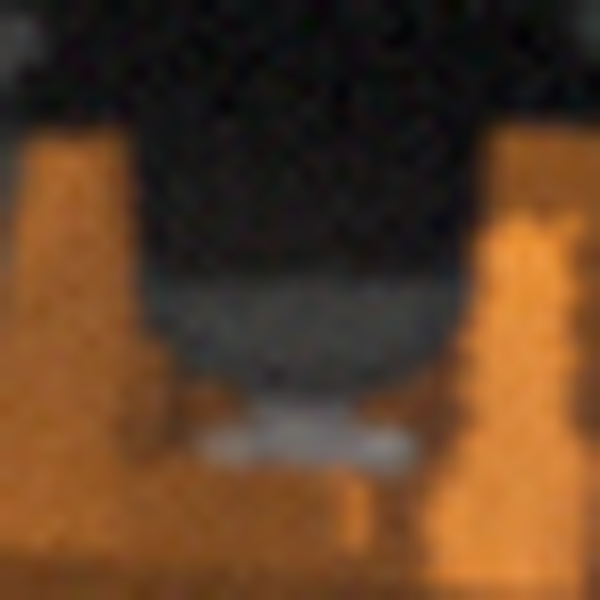

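The collar's lower edge is at px row 305.2, against 307.8 when it was seated at the start. The driver therefore sits about 5–6 mm high in the hole, having slipped a little in the grip. I press down gently and watch the force.

jog_arm:
  steps:
    - {"delta_pos": [0, 0, -1.5], "turn": 0, "fingers": 0}
    - {"delta_pos": [0, 0, -3], "turn": 0, "fingers": 0}
    - {"delta_pos": [0, 0, -4], "turn": 0, "fingers": 0}
    - {"delta_pos": [0, 0, -4], "turn": 0, "fingers": 0}

```text
time_s: 14.22
position: [0.4842, 0.211, 0.0885]
tcp_rot: [[0.302, -0.0, 0.953], [-0.953, -0.0, 0.302], [-0.0, -1.0, -0.0]]
force: [0.0, -0.0, -2.6]
opening: 0.228
```

Run:
```python
from h import *
s=read_state();print(s['position'],s['force'],s['moment'])
im=capture("side");crop("side",290,300,18,"p13",im)
```

```text
[0.48421616 0.21101372 0.0884895 ] [ 0.01551495 -0.00534754 -2.61851736] [0.07770841 0.00096304 0.01051494]
```

View pics/p13.png

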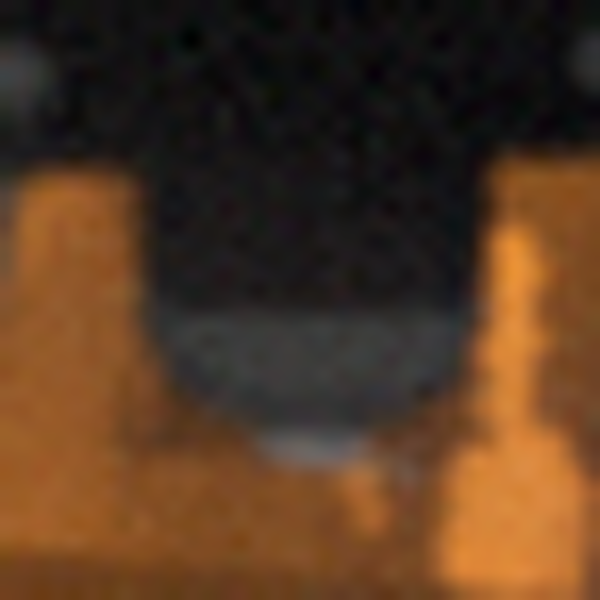

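It moved down freely; the force is -2.6 N. The collar edge is now at px row 307.3, nearly seated. I go a little further, then release.

jog_arm:
  steps:
    - {"delta_pos": [0, 0, -1], "turn": 0, "fingers": 0}
    - {"delta_pos": [0, 0, -1.5], "turn": 0, "fingers": 0}
    - {"delta_pos": [0, 0, -1.5], "turn": 0, "fingers": 45}
    - {"delta_pos": [0, 0, -1.5], "turn": 0, "fingers": 60}
    - {"delta_pos": [0, 0, -1.5], "turn": 0, "fingers": 70}
    - {"delta_pos": [0, 0, -1.5], "turn": 0, "fingers": 70}
    - {"delta_pos": [0, 0, -1.5], "turn": 0, "fingers": 70}
    - {"delta_pos": [0, 0, -1.5], "turn": 0, "fingers": 70}

```text
time_s: 14.93
position: [0.4845, 0.2111, 0.0873]
tcp_rot: [[0.302, 0.0, 0.953], [-0.953, 0.0, 0.302], [0.0, -1.0, 0.0]]
force: [0.3, 0.6, -0.4]
opening: 0.596
```

Run:
```python
from h import *
s=read_state();print(s['position'],s['force'],s['moment'],s['opening'])
im=capture("side");crop("side",290,295,30,"p14",im)
```

```text
[0.48447261 0.21107424 0.08726908] [ 0.2643189   0.63638857 -0.37756055] [-0.00602004  0.00410048  0.00410164] 0.59618229188228
```

View pics/p14.png

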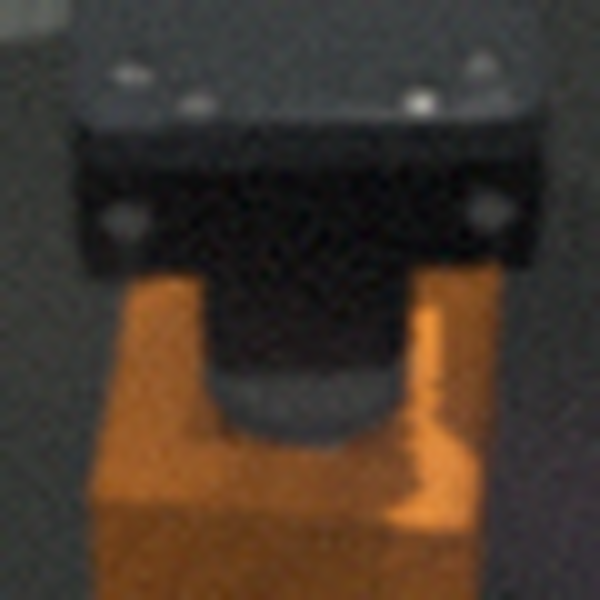

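The driver is seated, with no shank visible. I retract and move over to the jaw handle, turning the tool to the clamp's x by +67°.

jog_arm:
  steps:
    - {"delta_pos": [0, 0, 20], "turn": 0, "fingers": 75}
    - {"delta_pos": [0, 0, 55], "turn": 0, "fingers": 75}
    - {"delta_pos": [0, 0, 85], "turn": 0, "fingers": 75}
    - {"delta_pos": [15, -343, 85], "turn": 67, "fingers": 60}
    - {"delta_pos": [15, -343, 85], "turn": 67, "fingers": 60}
    - {"delta_pos": [15, -343, 85], "turn": 67, "fingers": 60}
    - {"delta_pos": [15, -343, 85], "turn": 67, "fingers": 60}
    - {"delta_pos": [15, -343, 85], "turn": 67, "fingers": 60}
    - {"delta_pos": [15, -343, 85], "turn": 67, "fingers": 60}
    - {"delta_pos": [15, -343, 85], "turn": 67, "fingers": 60}
    - {"delta_pos": [15, -343, 85], "turn": 67, "fingers": 60}
    - {"delta_pos": [15, -343, 85], "turn": 67, "fingers": 60}
    - {"delta_pos": [15, -343, 85], "turn": 67, "fingers": 60}
    - {"delta_pos": [15, -343, 85], "turn": 67, "fingers": 60}
    - {"delta_pos": [15, -343, 85], "turn": 67, "fingers": 60}
    - {"delta_pos": [15, -343, 85], "turn": 67, "fingers": 60}

```text
time_s: 16.32
position: [0.4991, -0.1319, 0.1721]
tcp_rot: [[0.995, -0.001, 0.096], [-0.096, 0.0, 0.995], [-0.001, -1.0, 0.0]]
force: [-0.3, -0.6, -0.7]
opening: 0.6
```

Run:
```python
from h import *
A=[]
for _ in range(3):
    s=read_state();A.append(s['position']);im=capture("side")
print(np.mean(A,0),s['tcp_rot'][:,0],s['opening'],s['time_s'])
b=capture("top");cv2.imwrite("pics/side15.png",im[:,:,::-1]);cv2.imwrite("pics/top15.png",b[:,:,::-1])
crop("side",305,190,50,"q1",im);crop("side",290,290,35,"q2",im);crop("top",180,237,35,"q3",b);crop("top",320,215,60,"q4",b)
cv2.imwrite('pics/q.png',np.vstack([np.hstack([cv2.resize(cv2.imread(f'pics/q{c}.png'),(400,300) if 0 else (300,300)) for c in k]) for k in((1,4),(2,3))]))
```

```text
[ 0.49910975 -0.13156818  0.17211685] [ 9.95505142e-01 -9.47064871e-02 -4.41018367e-04] 0.60157557253834 16.4167
```

View pics/q.png

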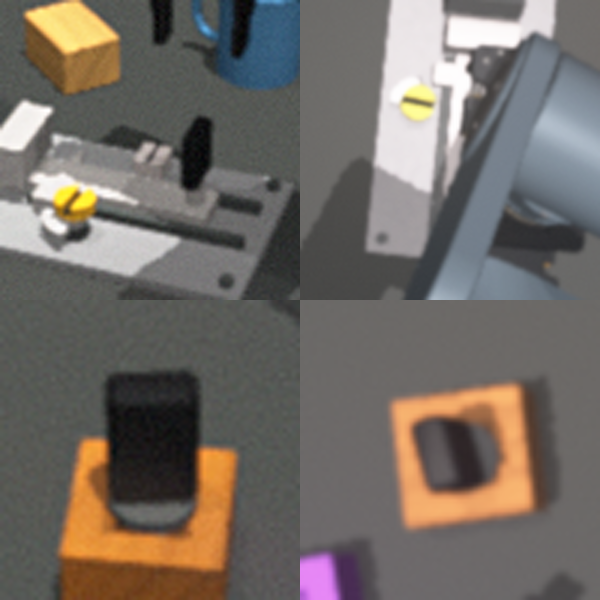

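The driver stands upright and seated in both views. The slot is across the clamp, the cam has cleared, and the fingers (crop 162 and 240) straddle the handle (198). I descend and grip.

jog_arm:
  steps:
    - {"delta_pos": [0, 0, -35], "turn": 0, "fingers": 60}
    - {"delta_pos": [0, 0, -70], "turn": 0, "fingers": 60}
    - {"delta_pos": [0, 0, -90], "turn": 0, "fingers": 60}
    - {"delta_pos": [0, 0, -96], "turn": 0, "fingers": 60}
    - {"delta_pos": [0, 0, -96], "turn": 0, "fingers": 60}
    - {"delta_pos": [0, 0, -96], "turn": 0, "fingers": 0}
    - {"delta_pos": [0, 0, -96], "turn": 0, "fingers": 0}
    - {"delta_pos": [0, 0, -96], "turn": 0, "fingers": 0}
    - {"delta_pos": [0, 0, -96], "turn": 0, "fingers": 0}
    - {"delta_pos": [0, 0, -96], "turn": 0, "fingers": 0}
    - {"delta_pos": [0, 0, -96], "turn": 0, "fingers": 0}
    - {"delta_pos": [0, 0, -96], "turn": 0, "fingers": 0}
    - {"delta_pos": [0, 0, -96], "turn": 0, "fingers": 0}
    - {"delta_pos": [0, 0, -96], "turn": 0, "fingers": 0}
    - {"delta_pos": [0, 0, -96], "turn": 0, "fingers": 0}

```text
time_s: 17.77
position: [0.4998, -0.1321, 0.0767]
tcp_rot: [[0.996, 0.001, 0.095], [-0.095, -0.0, 0.996], [0.001, -1.0, -0.0]]
force: [0.0, -0.3, 5.1]
opening: 0.178
```

Run:
```python
from h import *
A=[]
for _ in range(3):
    s=read_state();A.append(np.r_[s['position'],s['force']]);im=capture("side")
print(np.mean(A,0).round(4),s['tcp_rot'][:,0],s['opening'],s['time_s'])
b=capture("top")
crop("side",300,195,40,"r1",im);crop("top",330,205,50,"r2",b)
for n in("pointer_tip","gauge_line"):
  for c in("side","top"):
    for r in tip_of(n,c)[:2]: print(n,c,round(r['confidence'],2),np.round(r['position'],4))
cv2.imwrite('pics/r.png',np.hstack([cv2.resize(cv2.imread(f'pics/r{c}.png'),(400,400)) for c in(1,2)]))
```

```text
[ 0.4998 -0.1321  0.0767 -0.269   0.0656  5.4832] [ 9.95524471e-01 -9.44988939e-02  9.93346236e-04] 0.18214992333502378 17.8667
pointer_tip side 0.94 [ 0.6125 -0.1798  0.0313]
pointer_tip top 0.63 [ 0.6103 -0.1799  0.0303]
gauge_line side 0.52 [ 0.5523 -0.1804  0.0302]
```

View pics/r.png

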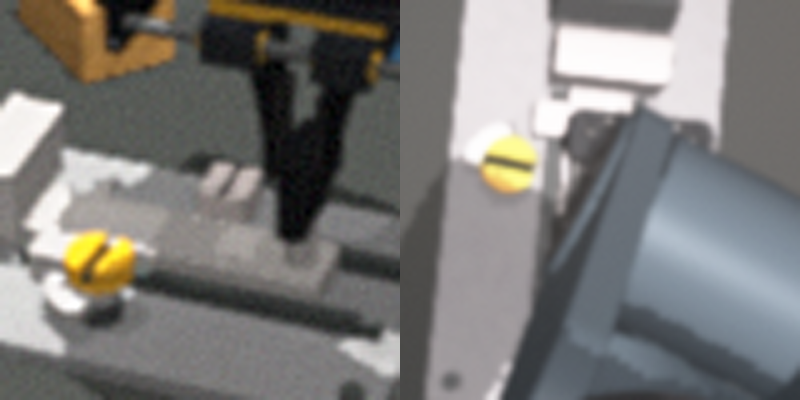

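The handle is gripped (opening 0.18, about 16 mm). I pull 50 mm along the clamp's -x, then measure.

jog_arm:
  steps:
    - {"delta_pos": [-5, 0.5, 0], "turn": 0, "fingers": 0}
    - {"delta_pos": [-10, 0.9, 0], "turn": 0, "fingers": 0}
    - {"delta_pos": [-15, 1.4, 0], "turn": 0, "fingers": 0}
    - {"delta_pos": [-20, 1.9, 0], "turn": 0, "fingers": 0}
    - {"delta_pos": [-25, 2.3, 0], "turn": 0, "fingers": 0}
    - {"delta_pos": [-30, 2.8, 0], "turn": 0, "fingers": 0}
    - {"delta_pos": [-35, 3.3, 0], "turn": 0, "fingers": 0}
    - {"delta_pos": [-40, 3.7, 0], "turn": 0, "fingers": 0}
    - {"delta_pos": [-45, 4.2, 0], "turn": 0, "fingers": 0}
    - {"delta_pos": [-50, 4.7, 0], "turn": 0, "fingers": 0}
    - {"delta_pos": [-50, 4.7, 0], "turn": 0, "fingers": 0}
    - {"delta_pos": [-50, 4.7, 0], "turn": 0, "fingers": 0}

```text
time_s: 19.17
position: [0.453, -0.1277, 0.0766]
tcp_rot: [[0.995, 0.008, 0.096], [-0.096, -0.001, 0.995], [0.008, -1.0, -0.001]]
force: [8.8, 5.2, -0.6]
opening: 0.18
```

```bash
cat > look.py <<'E'
from h import *
import sys
k=sys.argv[1];A=[];I=[]
for _ in range(4):
    s=read_state();A.append(np.r_[s['position'],s['force'],s['moment']]);I.append(capture("side"))
im=np.mean(I,0).astype(np.uint8);b=capture("top")
print(np.mean(A,0).round(4),s['opening'],s['time_s'])
for n in("pointer_tip","gauge_line"):
  for c in("side","top"):
    for r in tip_of(n,c)[:2]: print(n,c,round(r['confidence'],2),np.round(r['position'],4))
cv2.imwrite(f"pics/side_{k}.png",im[:,:,::-1]);cv2.imwrite(f"pics/top_{k}.png",b[:,:,::-1])
crop("side",302,192,18,"t1",im);crop("top",345,210,20,"t2",b)
cv2.imwrite(f'pics/t_{k}.png',np.hstack([cv2.resize(cv2.imread(f'pics/t{c}.png'),(400,400)) for c in(1,2)]))
E
python3 look.py a
```

```text
[ 0.4532 -0.1277  0.0766  9.4147  5.0816 -0.3312  0.9395 -1.3286  0.0209] 0.17697909163931044 19.3167
pointer_tip side 0.55 [ 0.5643 -0.1766  0.0331]
pointer_tip top 0.92 [ 0.5679 -0.1719  0.0331]
gauge_line side 0.66 [ 0.5505 -0.1803  0.0316]
gauge_line side 0.6 [ 0.5866 -0.147   0.0041]
gauge_line top 0.72 [ 0.7219  0.2408 -0.0036]
gauge_line top 0.67 [ 0.6734 -0.3647 -0.0023]
```

View pics/t_a.png

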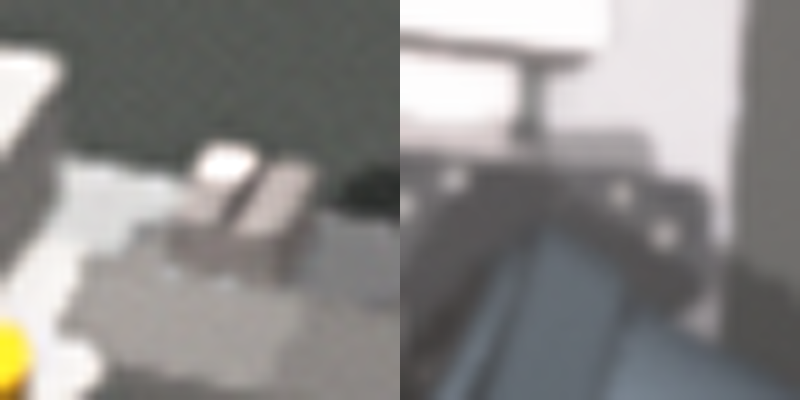

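The jaw has moved about 47 mm. The gauge line's near end is at px (304.7,194.0), and the pointer is still about 14 mm towards +x. I pull on, with a small y correction for the 5 N side load.

jog_arm:
  steps:
    - {"delta_pos": [-4, 1, 0], "turn": 0, "fingers": 0}
    - {"delta_pos": [-8, 1.8, 0], "turn": 0, "fingers": 0}
    - {"delta_pos": [-12, 2.6, 0], "turn": 0, "fingers": 0}
    - {"delta_pos": [-13.5, 2.8, 0], "turn": 0, "fingers": 0}
    - {"delta_pos": [-13.5, 2.8, 0], "turn": 0, "fingers": 0}
    - {"delta_pos": [-13.5, 2.8, 0], "turn": 0, "fingers": 0}

```text
time_s: 20.12
position: [0.4411, -0.1265, 0.0766]
tcp_rot: [[0.995, 0.011, 0.096], [-0.096, -0.004, 0.995], [0.011, -1.0, -0.003]]
force: [10.9, 1.9, -2.7]
opening: 0.185
```

```bash
python3 look.py b
```

```text
[ 4.41200e-01 -1.26500e-01  7.67000e-02  1.07928e+01  1.49160e+00
 -3.00540e+00  3.92900e-01 -1.38490e+00  1.10000e-03] 0.18303900551669647 20.2667
pointer_tip side 0.67 [ 0.5528 -0.1785  0.0316]
pointer_tip side 0.4 [ 0.673  -0.3615  0.0011]
pointer_tip top 0.91 [ 0.5518 -0.1713  0.0332]
gauge_line side 0.67 [ 0.5498 -0.1781  0.0325]
gauge_line top 0.61 [0.4815 0.2079 0.0849]
gauge_line top 0.43 [ 0.5501 -0.1804  0.0288]
```

View pics/t_b.png

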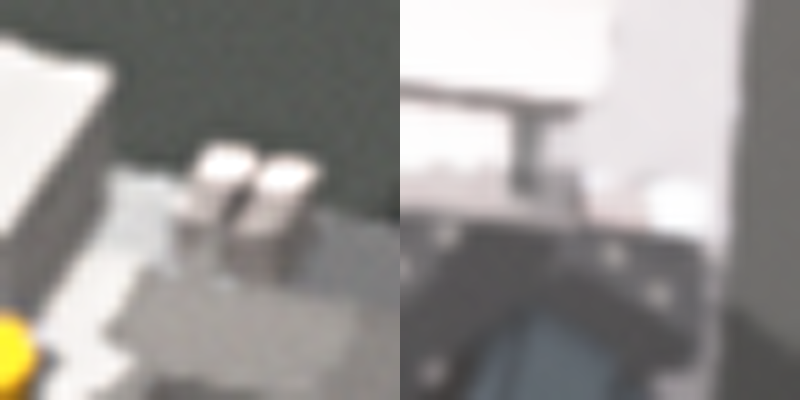

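Run:
```python
from h import *
g=lambda im:cv2.createCLAHE(4,(4,4)).apply(cv2.resize(cv2.cvtColor(im[180:207,290:317],cv2.COLOR_BGR2GRAY),(400,400),interpolation=cv2.INTER_CUBIC))
cv2.imwrite('pics/u.png',np.hstack([g(cv2.imread('pics/side_a.png')),g(cv2.imread('pics/side_b.png'))]))
q=lambda p:((proj("side",p)+.5-[290,180])*400/27).round()
for n,p in dict(line=(.5499,-.1766,.03),ptr62=(.6117-.0586,-.1817+.0055,.03),linefar=(.5499-.0028,-.1766-.03,.03)).items(): print(n,q(p))
```

```text
line [219. 213.]
ptr62 [201. 212.]
linefar [275. 124.]
```

View pics/u.png

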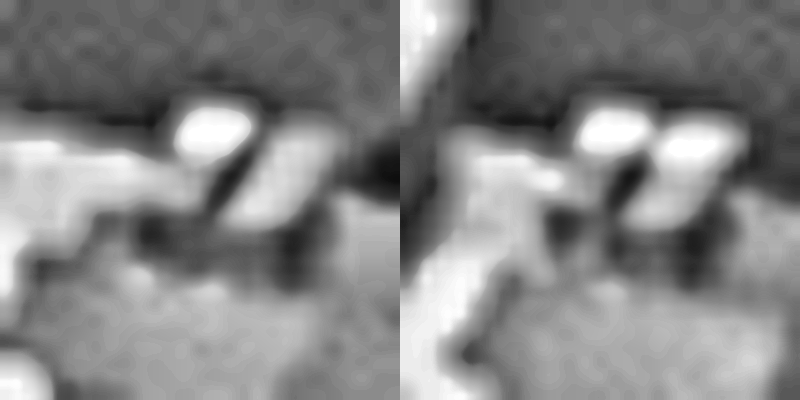

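In the enhanced crop the pointer is the light patch at local (195,215), in front of the block. The line ends at (212,210), so about 2 mm is left. The networks say 1–3 mm. I pull 2 mm more and hold.

jog_arm:
  steps:
    - {"delta_pos": [-1, 0.2, 0], "turn": 0, "fingers": 0}
    - {"delta_pos": [-2.2, 0.4, 0], "turn": 0, "fingers": 0}
    - {"delta_pos": [-2.2, 0.4, 0], "turn": 0, "fingers": 0}
    - {"delta_pos": [-2.2, 0.4, 0], "turn": 0, "fingers": 0}
    - {"delta_pos": [-2.2, 0.4, 0], "turn": 0, "fingers": 0}
    - {"delta_pos": [-2.2, 0.4, 0], "turn": 0, "fingers": 0}
    - {"delta_pos": [-2.2, 0.4, 0], "turn": 0, "fingers": 0}
    - {"delta_pos": [-2.2, 0.4, 0], "turn": 0, "fingers": 0}

```text
time_s: 21.23
position: [0.4392, -0.1263, 0.0767]
tcp_rot: [[0.995, 0.011, 0.096], [-0.096, -0.005, 0.995], [0.011, -1.0, -0.004]]
force: [11.5, 1.1, -3.8]
opening: 0.183
```

```bash
python3 look.py c
python3 - <<'E'
from h import *
g=lambda im:cv2.createCLAHE(4,(4,4)).apply(cv2.resize(cv2.cvtColor(im[180:207,290:317],cv2.COLOR_BGR2GRAY),(400,400),interpolation=cv2.INTER_CUBIC))
a=cv2.imread('pics/side_c.png')
crop("side",290,250,75,"v1",a[:,:,::-1])
cv2.imwrite('pics/u2.png',np.hstack([cv2.cvtColor(g(a),cv2.COLOR_GRAY2BGR),cv2.resize(cv2.imread('pics/v1.png'),(400,400))]))
E
```

```text
[ 4.3920e-01 -1.2630e-01  7.6700e-02  1.0612e+01  1.4577e+00 -3.7864e+00
  3.0540e-01 -1.4007e+00  1.0000e-03] 0.1842571744700574 21.3833
pointer_tip side 0.64 [ 0.5503 -0.1765  0.033 ]
gauge_line side 0.45 [ 0.5501 -0.1808  0.0305]
gauge_line side 0.26 [ 7.247e-01  2.370e-01 -1.000e-04]
gauge_line top 0.39 [ 0.5494 -0.1793  0.0276]
```

View pics/u2.png

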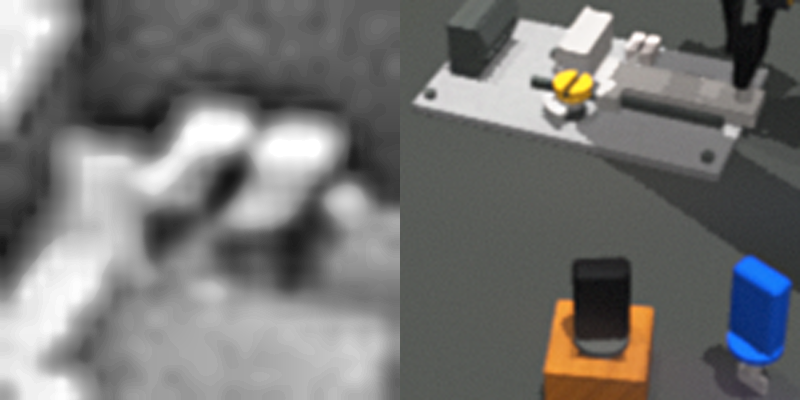

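View pics/t_c.png

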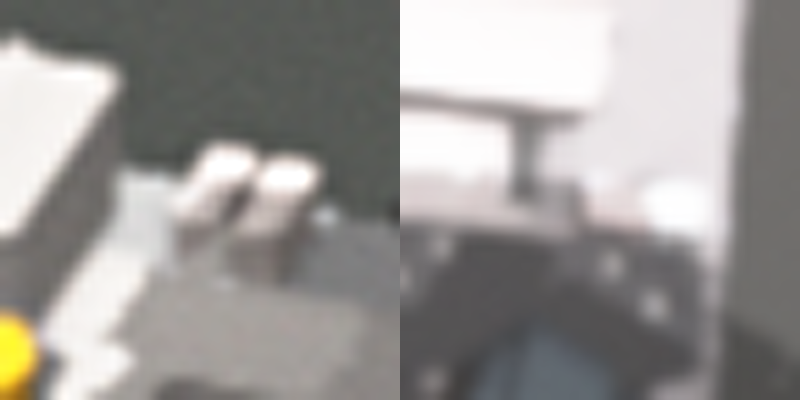

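The pointer patch (local about 207) now meets the line's end (about 212), and the networks give x 0.5503 against 0.5501. The hold is steady at about 10.6 N. I hand it in.

```bash
python3 -c "
from rig import *
s=read_state();print(s['time_s'],s['position'],s['opening'],s['force']);print(hand_in())"
```

```text
21.6833 [ 0.43920618 -0.1263164   0.07665696] 0.1841033487344455 [10.80406537  1.04857886 -3.52002174]
the job is handed in; nothing more can be done
None
```

I did the whole job and handed it in at 21.7 s, with the gripper still holding the jaw at the gauge line. No verdict came back.

**What I did:** I took the black driver from the orange holder and put the blade in the slot. I turned the lock screw anticlockwise with it, then set the driver back upright in its holder. I then gripped the jaw handle and pulled it about 61 mm to the line.

**Last checks:**
- **Pointer:** The networks put the pointer at x = 0.5503 and the gauge line at 0.5501. The enlarged picture agrees to within about 1 mm.
- **Grip:** The gripper is closed on the 16 mm handle (opening 0.18). The pull is a steady 10.8 N or so, as the spring should give.
- **Driver:** It stands upright in its holder with the collar down on the top.
- **Lock screw:** It is at about 1.4 to 1.5 rad. That is past the needed 1.2, but I could not confirm it is fully on its stop at 1.57.

**What disagreed:**
- **Jaw distance:** The pull came out slightly above the stated 35–60 mm range, probably from arm give and measuring error, so I trusted the pictures for the final position. An earlier top-view reading differed from the side view by about 2 mm.
- **Driver in the grip:** On its return the driver sat about 5 mm high in the fingers. I lowered it further until the collar rested before letting go.
- **Bystanders:** I never aimed at the mug, tube, bearing cup or wooden block, but did not measure their positions again at the end.

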